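# Fetch the stand magnifier from behind the supplies

### The job

The small stand magnifier on the supply board is hemmed in by the jar, the bottle and the wooden canister. Stand all three upright in the steel side tray, then take the magnifier and set it down gently, lens up and centred, on the round ornament of the parchment leaf; only then put the jar, the bottle and the canister back upright, each on the very ring it stood on at the start. Never tip anything over, and leave the brush, the spatula and the weight alone.

Things in the scene. Friction and masses are not known exactly. Their poses are not given: they have to be found in the camera images.
- jar: glass jar full of white swabs with an aluminium lid; round, 50 mm diameter (lid 51 mm), 95 mm tall, about 0.24 kg. Origin: centre of the underside, z up. At the start it stands on one of the three rings of the supply board. Anywhere on its side can be gripped
- bottle: white plastic bottle, round, 46 mm diameter with straight sides up to 90 mm, then a shoulder, a grey cap of 23 mm diameter from 100 to 112 mm, and a thin nozzle up to 118 mm; about 0.18 kg. Origin: centre of the underside, z up. Stands on another ring
- canister: square wooden canister with a fixed wooden lid: 42 x 42 mm up to 84 mm, lid 44 x 44 mm from 84 to 98 mm, about 0.20 kg. Origin: centre of the underside, z up, x and y square to its sides. Stands on the remaining ring
- magnifier: low round stand magnifier: black rims top and bottom, grey wall, glass lens on top; 56 mm diameter (grip it as a plain cylinder), 34 mm tall to the rim (lens bulges 3 mm more), about 0.14 kg. Origin: centre of the underside, z up. Stands on the supply board with one ring in front of it (towards the robot), one on its left and one on its right, with gaps of only about 10 mm, so that no gripper gets in beside it while the taller supplies stand there
- station: supply board, fixed: flat white board 170 (x) x 200 (y) x 12 mm, supplies stand on its top 12 mm above the bench. Origin: centre of the underside; x points away from the robot (turned by up to about 20 degrees). Three dark rings of 67 mm diameter are drawn on it, centred in its frame at (-50, 0), (14, 64) and (14, -64) mm; at the start a supply stands at the centre of each ring, and which one stands where differs from start to start. The magnifier starts near (14, 0) mm
- side_tray: side area: open steel tray, fixed, outside 260 (x) x 120 (y) x 16 mm tall, walls and floor 4 mm thick, inside 252 x 112 mm, its floor 4 mm above the bench. Empty at the start. Origin: centre of the underside, x along its length. To the left or to the right of the supply board
- leaf: parchment leaf on a brown backing board, fixed, 210 (x) x 150 (y) mm, its top 10 mm above the bench. Origin: centre of the underside; the round dark-and-brass ornament of 44 mm diameter is at its centre. On the other side of the supply board from the tray
- brush: bystander: flat brush about 170 mm long lying on the bench beyond the supply board. Not to be moved
- spatula: bystander: slim conservator's spatula, wooden handle and narrow steel blade, about 175 mm long, 12 mm thick, lying on the bench beyond the supply board. Not to be moved
- weight: bystander: grey cloth-covered weight, 70 x 45 x 22 mm, on the bench beyond the supply board. Not to be moved

How it is judged:
On the way, in this order (a step that is already met when the one before it is completed fails the run):
1. jar, bottle and canister all stand upright in the side tray, let go, the magnifier still where it was (x of jar in the frame of side_tray between -0.12 and 0.12 m and y of jar in the frame of side_tray between -0.05 and 0.05 m and z of each of jar, bottle, canister in the frame of side_tray below 0.01 m and angle between each of jar, bottle, canister's own z axis and vertical below 0.15 rad and x of bottle in the frame of side_tray between -0.12 and 0.12 m and y of bottle in the frame of side_tray between -0.05 and 0.05 m and x of canister in the frame of side_tray between -0.12 and 0.12 m and y of canister in the frame of side_tray between -0.05 and 0.05 m and contact force between the fingers and jar below 0.05 N and contact force between the fingers and bottle below 0.05 N and contact force between the fingers and canister below 0.05 N and distance of magnifier from where it was at the start of the episode below 0.025 m), for 0.2 s.
2. the magnifier stands let go on the ornament of the leaf while the three supplies are still in the side tray (x of jar in the frame of side_tray between -0.12 and 0.12 m and y of jar in the frame of side_tray between -0.05 and 0.05 m and z of each of jar, bottle, canister in the frame of side_tray below 0.01 m and angle between each of jar, bottle, canister's own z axis and vertical below 0.15 rad and x of bottle in the frame of side_tray between -0.12 and 0.12 m and y of bottle in the frame of side_tray between -0.05 and 0.05 m and x of canister in the frame of side_tray between -0.12 and 0.12 m and y of canister in the frame of side_tray between -0.05 and 0.05 m and horizontal distance between magnifier and leaf below 0.012 m and z of magnifier in the frame of leaf below 0.014 m and angle between magnifier's own z axis and vertical below 0.1 rad and contact force between the fingers and magnifier below 0.05 N and linear speed of magnifier below 0.02 m/s and angular speed of magnifier below 0.3 rad/s), for 0.2 s.
At the end, for the whole second after the job is handed in: The magnifier stands upright on the leaf, its centre within 12 mm of the ornament's centre; jar, bottle and canister each stand upright within 15 mm of the spot where it stood at the start; all are let go and at rest (distance of each of jar, bottle, canister from where it was at the start of the episode below 0.015 m and angle between each of jar, bottle, canister, magnifier's own z axis and vertical below 0.1 rad and contact force between the fingers and jar below 0.05 N and linear speed of each of jar, bottle, canister, magnifier below 0.02 m/s and angular speed of each of jar, bottle, canister, magnifier below 0.3 rad/s and contact force between the fingers and bottle below 0.05 N and contact force between the fingers and canister below 0.05 N and horizontal distance between magnifier and leaf below 0.012 m and z of magnifier in the frame of leaf below 0.014 m and contact force between the fingers and magnifier below 0.05 N); the robot touches nothing.
It fails at once if the jar, bottle, canister or magnifier is tipped by more than 35 degrees (angle between any of jar, bottle, canister, magnifier's own z axis and vertical above 0.61 rad).
It fails at once if the brush, spatula or weight is moved by more than 25 mm (distance of any of brush, spatula, weight from where it was at the start of the episode above 0.025 m).
It fails at once if the magnifier is let go more than 15 mm above the leaf instead of being set down (horizontal distance between magnifier and leaf below 0.07 m and z of magnifier in the frame of leaf above 0.025 m and contact force between the fingers and magnifier below 0.01 N).
It also fails if it takes over 141 s, if anything falls off the work surface, if the arm or the gripper's body presses on something with over 40 N, if the wrist force passes 120 N, or if a joint passes its speed limit or range.

### The arm

A 7-joint arm with a two-finger parallel gripper is mounted at the origin on the work surface. World frame = base frame: x ahead of the robot, y to its left, z up, the work surface at z = 0. Lengths are in m, angles in rad, forces in N, time in s.
With the tool pointing down it reaches from about 0.425 to 0.875 m from the base axis. Payload 8.4 kg.
Tool frame: the origin (TCP) lies on the centre line of the jaws, within the pads' length; the fingertips stand 11 mm ahead of it and the grasp point (between the pads) lies 8 mm behind it; z points along the fingers, x is the direction in which the jaws open and shut, and the axes are right-handed (so a half turn about z gives the same grasp; the last joint's range is limited). The gripper opens to 85 mm and grips with 20 to 120 N. Pads are 22 mm wide; open, the fingers measure 114 mm over their backs; the gripper's body (76 mm by 85 mm) begins 54 mm behind the grasp point. The pads swing forward as they close: fully open they stand 13 mm farther back than shut.
Start: joints at [1.171, 0.333, 0.04, 1.465, -0.013, 1.343, -0.059], TCP at [0.193, -0.621, 0.242] pointing down, gripper open.
Joint ranges: [-2.58, 2.58], [-0.38, 2.09], [-1.3, 1.39], [0.25, 2.4], [-1.5, 4.64], [0.08, 2.09], [-2.65, 2.65]. Speed limits (rad/s): [2.22, 2.22, 2.79, 2.79, 3.14, 3.14, 3.14].

### API

Orientations are given as a 3x3 rotation matrix whose columns are the frame's x, y, z axes.
In Python, from bench import * gives the robot as it stands.
- The arm moves only by the shell command python3 -m handwheel 'ROWS' [OPENING] [FORCE]. ROWS is JSON, a list of rows, each a list of 6 numbers: the shift along the tool's x, y, z in units of 50 mm (1.0 is 50 mm), then the turn, a rotation vector about the tool's x, y, z in units of 5 degrees (1.0 is 5 degrees). A call has 1 to 10 rows; each row is the pose to reach, as a shift and turn from the pose commanded when the call began, along the tool's axes at that moment; what a row does not reach only later rows make up. A row lasts 1/10 s, in which the tool goes at most 50 mm and 8.59 degrees, less where a joint would pass 70% of its speed; a pose out of reach is approached as far as the arm can. A call with a gripper value outside its range is refused whole. OPENING is the closure, from 0 (fully open) to 1 (shut), set as the call begins (- or left out, the last holds). The fingers move at their own pace and stop on an object; FORCE is the grip in N (left out, the last holds). Time passes only in rows, so rows that repeat a pose let the fingers close. It gives the time, the measured TCP pose, the force and the opening at its end, in the units of the state.
- get_state(): the state, without advancing time (a new reading comes with each control period).
- snapshot(name): name is "side" or "top" or "wrist"; returns a dict with "pixels" (400x640x3 uint8, red, green, blue), "fx", "fy", "cx", "cy" (pixels), "eye" and "attitude" of the camera in the world; the wrist camera has in their place "T_tool_cam" (4x4, takes a point from camera to tool coordinates, whose origin is the TCP and whose axes are the tool frame's). Camera axes: x right, y down, z forward; pixel columns grow to the right and rows downward; lengths in m; the calibration is good to about 2 mm. The wrist camera is an equidistant fisheye: a pixel r from the principal point sees the ray r / f radians off the axis. A picture is of the moment at which its call begins: read the wrist's pose just before it. There is no depth.
- finish_job(): hands the job in, once; it reports no verdict.
Trained networks look in the newest picture that a camera, given by its name, has taken for a name from the list of things; names that differ only in an ending like _2 or _b are one class to them, and where a whole thing is asked for, a point or a joint stands for the part that bears it (a point fixed in the world has none). Each returns a list of dicts, best first, with "conf" (0 to 1); they miss things now and then, are a little off and sometimes report something else, mostly with a low value. They report only what shows in the picture. A call takes as long as a camera call.
- cut_out(camera, name): "pixels" (400x640 bool, what is visible of it) and "extent" ([left, top, right, bottom] in pixels, round what is visible of it).
- landmark_of(camera, name): "at" ([column, row] in pixels: a listed point, or the origin of a listed thing).
The state is a dict: "time": time; "joint_positions": joint angles; "qvel": joint speeds; "effort": joint torques, N m; "position": TCP position; "orientation": TCP orientation; "wrist_force": force on the tool from outside, world axes, zero at the start; "ft_torque": the same for the moment, N m; "gripper_width": finger opening in m.
Only numpy, scipy, OpenCV 4.12 (cv2) and the standard library are available. Lean on these libraries where they do the work, as an engineer would, in place of code of your own. Each camera call takes 0.05 s, during which the arm holds its last target.

## Working session

There is one attempt and no reset: what is moved stays moved. The work goes in short steps, Python scripts to look and compute and a shell command to move; the robot and the scene stay as the last step left them, time stands still between calls to the robot, and variables do not carry over. Pictures are saved under pics/ and viewed, and the job is handed in when it is done.

```bash
ls; mkdir -p pics; python3 - <<'E'
from bench import *
import cv2
s=get_state()
print(s['time'],s['position'],s['orientation'],s['gripper_width'])
for n in ['side','top','wrist']:
    p=snapshot(n); cv2.imwrite(f'pics/a_{n}.png',p['pixels'][:,:,::-1]); print({k:v for k,v in p.items() if k!='pixels'})
    for o in ['jar','bottle','canister','magnifier','station','side_tray','leaf']:
        for f in (landmark_of,cut_out):
            r=f(n,o)
            print(n,o,[(round(float(d['conf']),2),d.get('at',d.get('extent'))) for d in r[:2]])
E
```

```text
pics
0.0 [ 0.19245839 -0.62040028  0.24142216] [[ 2.96323423e-01 -9.55087487e-01 -5.67328663e-04]
 [-9.55086329e-01 -2.96323949e-01  1.49068945e-03]
 [-1.59185191e-03  1.00121649e-04 -9.99998728e-01]] 0.0854433036429782
{'fx': 384.51031223583396, 'fy': 384.51031223583396, 'cx': 314.1671632410947, 'cy': 199.4545083926473, 'eye': array([ 0.25066387, -0.5443749 ,  0.511949  ]), 'attitude': array([[ 8.31869830e-01, -3.16840571e-01,  4.55636521e-01],
       [-5.54970255e-01, -4.76074163e-01,  6.82174030e-01],
       [ 7.76366158e-04, -8.20344710e-01, -5.71868826e-01]])}
side jar [(0.77, [303.1, 217.1]), (0.48, [356.3, 344.7])]
side jar [(0.74, [254.7, 204.7, 365.1, 281.0]), (0.65, [290.8, 172.8, 316.5, 217.3])]
side bottle [(0.75, [321.2, 252.9])]
side bottle [(0.83, [311.6, 199.8, 336.5, 261.5]), (0.61, [376.3, 228.2, 450.8, 248.4])]
side canister [(0.62, [283.4, 234.0])]
side canister [(0.78, [267.3, 192.4, 294.5, 246.3])]
side magnifier [(0.65, [312.4, 229.5])]
side magnifier [(0.55, [298.9, 209.9, 308.2, 241.6])]
side station [(0.96, [308.4, 240.1])]
side station [(0.72, [311.4, 197.7
[... 1309 characters left out ...]
314.6])]
{'fx': 309.70691628693146, 'fy': 309.70691628693146, 'cx': 318.8285019613667, 'cy': 197.69648269459458, 'T_tool_cam': array([[ 9.99998731e-01, -1.16546707e-03, -1.08645267e-03,
        -7.72721224e-04],
       [ 1.43664031e-03,  9.54408284e-01,  2.98500860e-01,
        -7.63695315e-02],
       [ 6.89026500e-04, -2.98502042e-01,  9.54408747e-01,
        -1.31745005e-01],
       [ 0.00000000e+00,  0.00000000e+00,  0.00000000e+00,
         1.00000000e+00]])}
wrist jar []
wrist jar []
wrist bottle []
wrist bottle []
wrist canister []
wrist canister []
wrist magnifier []
wrist magnifier []
wrist station []
wrist station []
wrist side_tray []
wrist side_tray []
wrist leaf []
wrist leaf []
```

```bash
python3 - <<'E'
import cv2
a=cv2.imread('pics/a_top.png'); b=a[100:340,140:520]; cv2.imwrite('pics/a_top2.png',cv2.resize(b,None,fx=2.1,fy=2.1,interpolation=cv2.INTER_CUBIC))
E
```

```text
(no output)
```

View pics/a_top2.png

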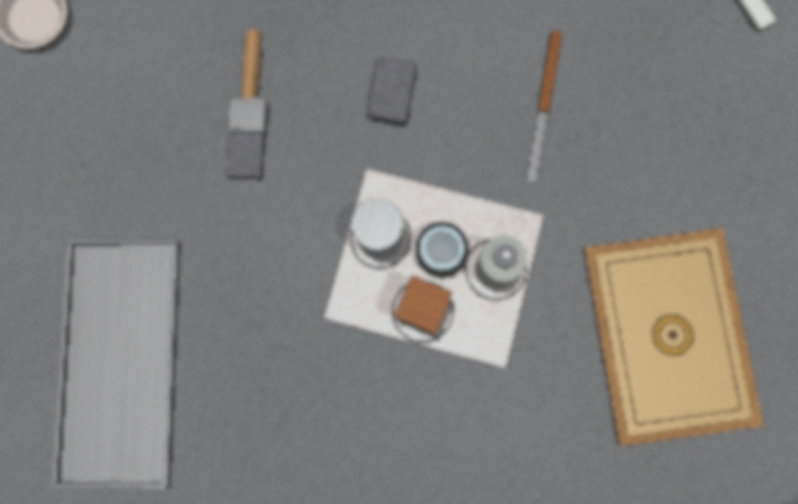

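View pics/a_side.png

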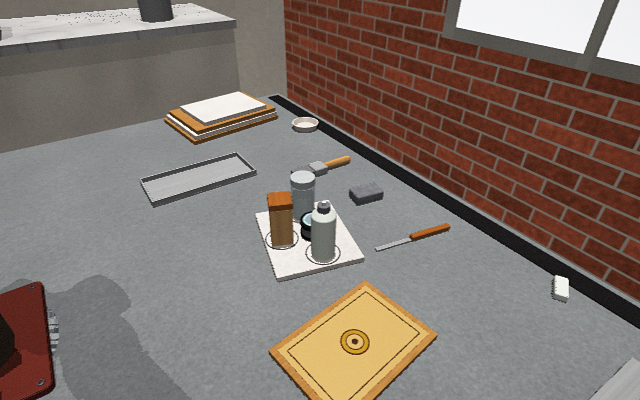

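```bash
cat > h.py <<'E'
from bench import *
import numpy as np, cv2
def proj(p,px,z):
    px=np.atleast_2d(np.asarray(px,float))
    d=np.c_[(px[:,0]-p['cx'])/p['fx'],(px[:,1]-p['cy'])/p['fy'],np.ones(len(px))]@np.asarray(p['attitude']).T
    e=np.asarray(p['eye']); return (e+d*((z-e[2])/d[:,2])[:,None])[:,:2]
def wproj(p,px,z,s):
    px=np.atleast_2d(np.asarray(px,float))
    u=(px-[p['cx'],p['cy']])/p['fx']; r=np.hypot(*u.T); k=np.sinc(r/np.pi)
    d=np.c_[u*k[:,None],np.cos(r)]
    T=np.asarray(p['T_tool_cam']); R=np.asarray(s['orientation'])
    e=np.asarray(s['position'])+R@T[:3,3]; d=d@(R@T[:3,:3]).T
    return (e+d*((z-e[2])/d[:,2])[:,None])[:,:2]
def wpix(p,P,s):
    T=np.asarray(p['T_tool_cam']); R=np.asarray(s['orientation'])
    c=(np.atleast_2d(P)-s['position'])@R; c=(c-T[:3,3])@T[:3,:3]
    th=np.arctan2(np.hypot(c[:,0],c[:,1]),c[:,2]); ph=np.arctan2(c[:,1],c[:,0])
    return np.c_[p['cx']+p['fx']*th*np.cos(ph),p['cy']+p['fx']*th*np.sin(ph)]
def pix(p,P):
    c=(np.atleast_2d(P)-p['eye'])@np.asarray(p['attitude'])
    return np.c_[p['cx']+p['fx']*c[:,0]/c[:,2],p['cy']+p['fy']*c[:,1]/c[:,2]]
def go(x,y,z,yaw=None):
    """rows units from present pose to target with tool down; yaw = world angle of tool x axis"""
    s=get_state(); R=np.asarray(s['orientation'])
    d=np.array([x,y,z])-s['position']; t=R.T@d/0.05
    th=np.arctan2(R[1,0],R[0,0])
    out=[round(float(v),2) for v in t]
    if yaw is not None:
        dy=(yaw-th+np.pi/2)%np.pi-np.pi/2
        Rt=np.array([[np.cos(th+dy),np.sin(th+dy),0],[np.sin(th+dy),-np.cos(th+dy),0],[0,0,-1]])
        rv=cv2.Rodrigues(R.T@Rt)[0].ravel(); out+=[round(float(v),2) for v in np.degrees(rv)/5]
    print('t',round(float(s['time']),1),'pos',np.round(s['position'],3),'yaw',round(float(np.degrees(th)),1),'rows',out,'w',s['gripper_width'])
E
python3 - <<'E'
from h import *
p=snapshot('top')
for o,z in [('station',.012),('side_tray',.016),('leaf',.01)]:
    m=cut_out('top',o)[0]['pixels'].astype(np.uint8)
    c=max(cv2.findContours(m,0,1)[0],key=cv2.contourArea)[:,0,:]
    w=proj(p,c,z)
    r=cv2.minAreaRect((w*1000).astype(np.float32)); print(o,r,'kp',proj(p,landmark_of('top',o)[0]['at'],0))
for o,h in [('jar',.107),('bottle',.13),('canister',.11),('magnifier',.046)]:
    m=cut_out('top',o)[0]; l=landmark_of('top',o)[0]['at']
    print(o,'kp',proj(p,l,.012),'ext',m['extent'])
q=np.array([[367,169],[543,214],[506,367],[325,318]])/2.1+[140,100]
w=proj(p,q,.012);print(w,w.mean(0))
print('orn',proj(p,np.array([673,335])/2.1+[140,100],.01))
q=np.array([[71,243],[180,243],[169,487],[56,485]])/2.1+[140,100]
w=proj(p,q,.016);print(w,w.mean(0))
# tops: jar lid, canister lid, magnifier lens, bottle cap
for n,c,z in [('jar',(379,224),.107),('can',(426,305),.11),('mag',(442,247),.046),('cap',(506,255),.125)]:
    print(n,proj(p,np.array(c)/2.1+[140,100],z))
E
```

```text
station ((566.8086547851562, -38.42189025878906), (202.3055419921875, 173.92576599121094), 74.79644775390625) kp [[ 0.56729304 -0.02752939]]
side_tray ((467.8650207519531, 298.92755126953125), (259.11895751953125, 125.53426361083984), 0.10155370086431503) kp [[0.46850467 0.3040772 ]]
leaf ((493.9610290527344, -287.1396789550781), (213.03741455078125, 157.4917449951172), 7.874627590179443) kp [[ 0.50034315 -0.29827708]]
jar kp [[0.60075542 0.02666378]] ext [308.7, 196.1, 333.2, 227.9]Traceback (most recent call last):
  File "<stdin>", line 9, in <module>
IndexError: list index out of range
```

```bash
python3 - <<'E'
from h import *
p=snapshot('top')
q=np.array([[367,169],[543,214],[506,367],[325,318]])/2.1+[140,100]
w=proj(p,q,.012);print(w,w.mean(0))
print('orn',proj(p,np.array([673,335])/2.1+[140,100],.01))
q=np.array([[71,243],[180,243],[169,487],[56,485]])/2.1+[140,100]
w=proj(p,q,.016);print(w,w.mean(0))
q=np.array([[584,247],[722,230],[762,426],[621,445]])/2.1+[140,100]
w=proj(p,q,.01);print(w,w.mean(0))
for n,c,z in [('jar',(379,224),.107),('can',(426,305),.11),('mag',(442,247),.046),('cap',(506,255),.125)]:
    print(n,proj(p,np.array(c)/2.1+[140,100],z))
C=np.array([.567,-.036]);a=np.radians(-15.2)
R=np.array([[np.cos(a),-np.sin(a)],[np.sin(a),np.cos(a)]])
for r in [(-.05,0),(.014,.064),(.014,-.064),(.014,0)]: print('ring',C+R@r)
E
```

```text
[[ 0.67511253  0.03454916]
 [ 0.62414486 -0.15616828]
 [ 0.4610181  -0.11256394]
 [ 0.51257679  0.07874752]] [ 0.56821307 -0.03885888]
orn [[ 0.49429294 -0.28916455]]
[[0.59378444 0.35571884]
 [0.59334679 0.2366215 ]
 [0.33876854 0.23783938]
 [0.34040533 0.35585476]] [0.46657627 0.29650862]
[[ 0.58826574 -0.19929348]
 [ 0.60617123 -0.3475266 ]
 [ 0.40082229 -0.37544372]
 [ 0.38144118 -0.22960967]] [ 0.49417511 -0.28796837]
jar [[0.59826018 0.01796517]]
can [[ 0.51864442 -0.02748866]]
mag [[ 0.58378443 -0.04556644]]
cap [[ 0.56485504 -0.1037543 ]]
ring [ 0.51874918 -0.02289054]
ring [0.59729034 0.02209041]
ring [ 0.56373012 -0.1014317 ]
ring [ 0.58051023 -0.03967065]
```

```bash
python3 - <<'E'
from h import *
go(.545,-.05,.27,np.radians(-20))
E
```

```text
t 2.9 pos [ 0.193 -0.621  0.242] yaw -72.8 rows [-8.82, -10.11, -0.55, -0.0, 0.0, -10.55] w 0.08530922089480694
```

```bash
python3 -m handwheel '[[-0.2,-0.2,-0.5,0,0,-0.3],[-0.6,-0.7,-0.55,0,0,-1],[-1.2,-1.3,-0.55,0,0,-2],[-1.8,-2,-0.55,0,0,-3],[-2.4,-2.7,-0.55,0,0,-4],[-3,-3.4,-0.55,0,0,-5],[-3.6,-4.1,-0.55,0,0,-6],[-4.2,-4.8,-0.55,0,0,-7],[-4.8,-5.5,-0.55,0,0,-8],[-5.4,-6.2,-0.55,0,0,-9]]' 0 40; python3 - <<'E'
from h import *
go(.545,-.05,.27,np.radians(-20))
E
```

```text
time: 3.85
position: [0.4094, -0.2694, 0.2702]
orientation: [[0.886, -0.463, 0.001], [-0.463, -0.886, -0.001], [0.001, 0.0, -1.0]]
wrist_force: [0.7, 0.3, 0.2]
gripper_width: 0.0854
t 3.9 pos [ 0.409 -0.269  0.27 ] yaw -27.6 rows [0.37, -5.14, 0.0, 0.0, -0.01, -1.51] w 0.0853664188807553
```

```bash
python3 -m handwheel '[[0.07,-0.8,0,0,0,-0.3],[0.13,-1.6,0,0,0,-0.6],[0.18,-2.4,0,0,0,-0.8],[0.23,-3.2,0,0,0,-1],[0.3,-4,0,0,0,-1.2],[0.33,-4.6,0,0,0,-1.4],[0.35,-5,0,0,0,-1.5],[0.37,-5.14,0,0,0,-1.5],[0.37,-5.14,0,0,0,-1.5]]'; python3 - <<'E'
from h import *
s=get_state();p=snapshot('wrist'); cv2.imwrite('pics/b_wrist.png',p['pixels'][:,:,::-1])
print(s['position'])
for o in ['jar','bottle','canister','magnifier','station']:
    l=landmark_of('wrist',o)
    print(o,[(round(float(d['conf']),2),d['at'],wproj(p,d['at'],.012 if o!='station' else 0,s)) for d in l[:2]])
E
```

```text
time: 4.75
position: [0.5449, -0.0519, 0.2697]
orientation: [[0.938, -0.345, -0.0], [-0.345, -0.938, 0.0], [-0.0, -0.0, -1.0]]
wrist_force: [-0.0, -0.1, -1.1]
gripper_width: 0.0854
[ 0.54492344 -0.051859    0.26972684]
jar [(0.87, [337.5, 96.1], array([[0.59606213, 0.0220762 ]])), (0.27, [343.4, 194.8], array([[ 0.56047163, -0.10084857]]))]
bottle [(0.8, [345.9, 194.7], array([[ 0.56361797, -0.10186229]])), (0.64, [350.5, 152.0], array([[ 0.58767013, -0.0502275 ]]))]
canister [(0.59, [294.1, 149.8], array([[ 0.52139129, -0.02279546]]))]
magnifier [(0.61, [347.6, 150.2], array([[ 0.58494153, -0.04678122]]))]
station [(0.58, [330.2, 145.2], array([[ 0.56616138, -0.03486519]]))]
```

View pics/b_wrist.png

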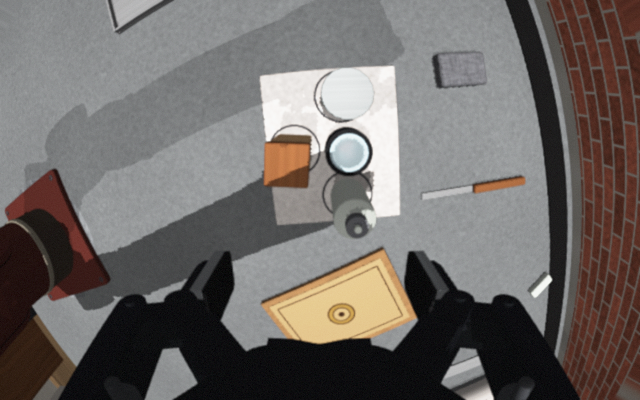

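```bash
python3 - <<'E'
from h import *
s=get_state();p=snapshot('wrist')
w=wproj(p,[(260,75),(395,66),(400,215),(276,224)],.012,s);print(w,w.mean(0))
e=w[1]-w[0];print(np.degrees(np.arctan2(e[1],e[0])), [np.linalg.norm(w[i]-w[i-1]) for i in range(4)])
w=wproj(p,[(265,142),(310,142),(308,187),(264,184)],.11,s);print('can',w,w.mean(0))
print('mag',wproj(p,[(349,150)],.046,s)); print('jar',wproj(p,[(347,94)],.107,s)); print('cap',wproj(p,[(357,223)],.125,s)); print('orn',wproj(p,[(341,314)],.010,s))
img=cv2.resize(p['pixels'][50:250,230:430,::-1],None,fx=3,fy=3,interpolation=cv2.INTER_CUBIC);cv2.imwrite('pics/b2.png',img)
C=np.array([.568,-.0385])
for a in [-14,-16]:
    a=np.radians(a);R=np.array([[np.cos(a),-np.sin(a)],[np.sin(a),np.cos(a)]])
    for r in [(-.05,0),(.014,.064),(.014,-.064),(.014,0)]: print('ring',C+R@r)
E
```

```text
[[ 0.51548693  0.08038206]
 [ 0.67813969  0.03354709]
 [ 0.62406069 -0.15752671]
 [ 0.46019678 -0.11002546]] [ 0.56947102 -0.03840575]
-16.063466100923744 [np.float64(0.19827260062206056), np.float64(0.16926144759895084), np.float64(0.19857929640152402), np.float64(0.17060993626785564)]
can [[ 0.5102986   0.00351247]
 [ 0.55037496 -0.01199173]
 [ 0.53284918 -0.05256265]
 [ 0.49331615 -0.03443868]] [ 0.52170972 -0.02387015]
mag [[ 0.58497254 -0.04315054]]
jar [[0.59888593 0.01872779]]
cap [[ 0.56622232 -0.09905833]]
orn [[ 0.49331543 -0.28954593]]
ring [ 0.51948521 -0.02640391]
ring [0.59706714 0.02021202]
ring [ 0.56610114 -0.10398583]
ring [ 0.58158414 -0.04188691]
ring [ 0.51993692 -0.02471813]
ring [0.59909845 0.01916183]
ring [ 0.56381687 -0.10387967]
ring [ 0.58145766 -0.04235892]
```

View pics/b2.png

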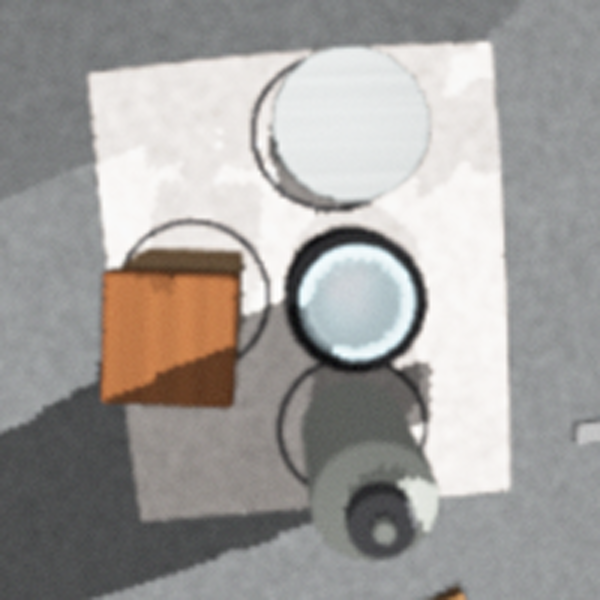

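```bash
python3 - <<'E'
from h import *
go(.521,-.0245,.072,np.radians(-22))
E
```

```text
t 5.1 pos [ 0.544 -0.053  0.27 ] yaw -20.4 rows [-0.64, -0.38, 3.96, 0.0, -0.0, 0.33] w 0.08522081598901148
```

```bash
python3 -m handwheel '[[-0.3,-0.2,0.1,0,0,0.15],[-0.64,-0.38,0.4,0,0,0.33],[-0.64,-0.38,0.9,0,0,0.33],[-0.64,-0.38,1.5,0,0,0.33],[-0.64,-0.38,2.1,0,0,0.33],[-0.64,-0.38,2.7,0,0,0.33],[-0.64,-0.38,3.2,0,0,0.33],[-0.64,-0.38,3.6,0,0,0.33],[-0.64,-0.38,3.9,0,0,0.33],[-0.64,-0.38,3.96,0,0,0.33]]'; python3 - <<'E'
from h import *
go(.521,-.0245,.072,np.radians(-22))
s=get_state();p=snapshot('wrist'); cv2.imwrite('pics/c_wrist.png',p['pixels'][:,:,::-1])
E
```

```text
time: 6.1
position: [0.5203, -0.0237, 0.0704]
orientation: [[0.928, -0.374, -0.002], [-0.374, -0.928, 0.0], [-0.002, 0.001, -1.0]]
wrist_force: [-0.4, -0.9, 0.0]
gripper_width: 0.0857
t 6.1 pos [ 0.52  -0.024  0.07 ] yaw -21.9 rows [0.02, 0.01, -0.03, 0.01, 0.03, 0.01] w 0.08566466261431759
```

View pics/c_wrist.png

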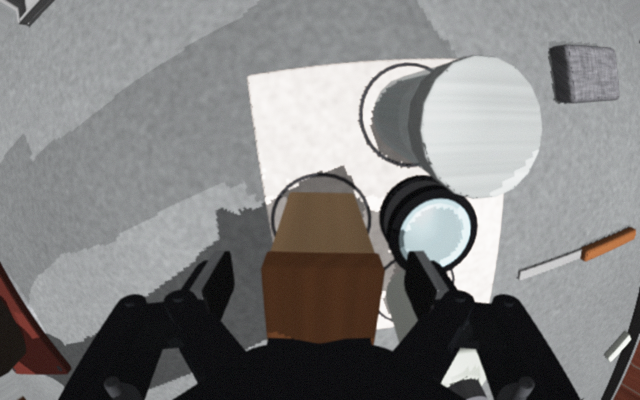

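The canister stands centred between the open jaws (columns 264–382, jaws at about 232 and 410), so I close the grip.

```bash
python3 -m handwheel '[[0,0,0,0,0,0],[0,0,0,0,0,0],[0,0,0,0,0,0],[0,0,0,0,0,0],[0,0,0,0,0,0],[0,0,0,0,0,0],[0,0,0,0,0,0],[0,0,0,0,0,0]]' 1 35;  python3 -m handwheel '[[0,0,-0.1,0,0,0],[0,0,-0.3,0,0,0],[0,0,-0.6,0,0,0],[0,0,-1,0,0,0],[0,0,-1.5,0,0,0],[0,0,-2,0,0,0],[0,0,-2.5,0,0,0],[0,0,-2.8,0,0,0],[0,0,-3,0,0,0],[0,0,-3,0,0,0]]'; python3 - <<'E'
from h import *
go(.387,.297,.215,np.radians(-22))
s=get_state();p=snapshot('wrist'); cv2.imwrite('pics/d_wrist.png',p['pixels'][:,:,::-1])
E
```

```text
time: 6.95
position: [0.522, -0.0234, 0.0728]
orientation: [[0.928, -0.373, 0.002], [-0.373, -0.928, -0.0], [0.002, -0.0, -1.0]]
wrist_force: [-0.9, -0.8, 5.9]
gripper_width: 0.0431
time: 7.95
position: [0.5218, -0.0234, 0.223]
orientation: [[0.928, -0.373, 0.002], [-0.373, -0.928, -0.0], [0.002, -0.0, -1.0]]
wrist_force: [-0.6, 0.7, -2.8]
gripper_width: 0.0432
t 8.0 pos [ 0.522 -0.023  0.223] yaw -21.9 rows [-4.89, -4.94, 0.15, -0.0, -0.02, 0.02] w 0.043204975047247254
```

View pics/d_wrist.png

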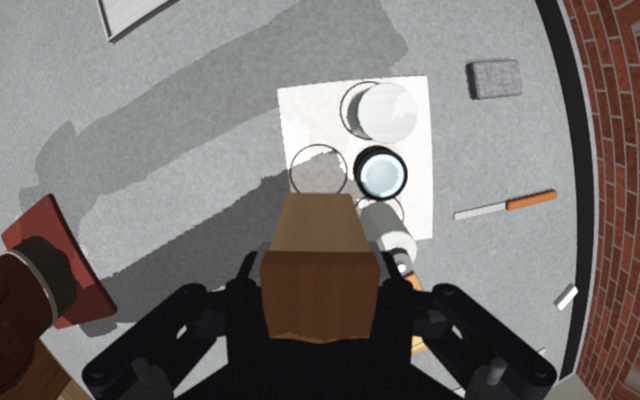

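```bash
python3 - <<'E'
from h import *
s=get_state(); print(np.round(s['joint_positions'],2))
p=snapshot('wrist'); print('ring',wproj(p,[(319,171)],.012,s))
go(.387,.297,.223,np.radians(67))
E
```

```text
[ 0.5   0.13 -0.58  1.78  0.07  1.26 -0.48]
ring [[ 0.52155876 -0.02147309]]
t 8.1 pos [ 0.521 -0.023  0.221] yaw -21.9 rows [-4.88, -4.95, -0.03, -0.01, 0.01, -17.78] w 0.04353475174899021
```

```bash
python3 -m handwheel '[[-0.1,-0.1,0,0,0,-0.3],[-0.3,-0.3,0,0,0,-1],[-0.6,-0.6,0,0,0,-2],[-0.9,-0.9,0,0,0,-3.2],[-1.2,-1.2,0,0,0,-4.4],[-1.6,-1.6,0,0,0,-5.6],[-2,-2,0,0,0,-6.8],[-2.4,-2.4,0,0,0,-8],[-2.8,-2.8,0,0,0,-9.2],[-3.1,-3.1,0,0,0,-10.4]]';python3 - <<'E'
from h import *
s=get_state(); print(np.round(s['joint_positions'],2))
go(.387,.297,.223,np.radians(67))
E
```

```text
time: 9.05
position: [0.4337, 0.1803, 0.221]
orientation: [[0.862, 0.508, -0.001], [0.508, -0.862, -0.0], [-0.001, -0.001, -1.0]]
wrist_force: [-0.1, -0.6, -1.8]
gripper_width: 0.0435
[ 0.32  0.02 -0.81  1.88  0.02  1.25  0.04]
t 9.1 pos [0.434 0.18  0.221] yaw 30.5 rows [0.38, -2.49, -0.04, -0.01, 0.01, -7.3] w 0.043491923160564064
```

```bash
python3 -m handwheel '[[0.05,-0.3,0,0,0,-1],[0.1,-0.7,0,0,0,-2.1],[0.15,-1.1,0,0,0,-3.3],[0.2,-1.5,0,0,0,-4.5],[0.27,-1.9,0,0,0,-5.7],[0.33,-2.2,0,0,0,-6.7],[0.38,-2.4,0,0,0,-7.2],[0.38,-2.49,0,0,0,-7.3],[0.38,-2.49,0,0,0,-7.3]]';python3 - <<'E'
from h import *
s=get_state(); print(np.round(s['joint_positions'],2))
go(.387,.297,.068,np.radians(67))
s=get_state();p=snapshot('wrist'); cv2.imwrite('pics/e_wrist.png',p['pixels'][:,:,::-1])
E
```

```text
time: 9.95
position: [0.3889, 0.2957, 0.2215]
orientation: [[0.398, 0.918, -0.001], [0.918, -0.398, -0.0], [-0.0, -0.001, -1.0]]
wrist_force: [0.0, -0.3, -2.2]
gripper_width: 0.0435
[ 0.18  0.09 -0.95  1.84  0.08  1.25  0.37]
t 9.9 pos [0.389 0.296 0.221] yaw 66.6 rows [0.01, -0.04, 3.07, -0.01, 0.01, -0.09] w 0.043503747260478315
```

View pics/e_wrist.png

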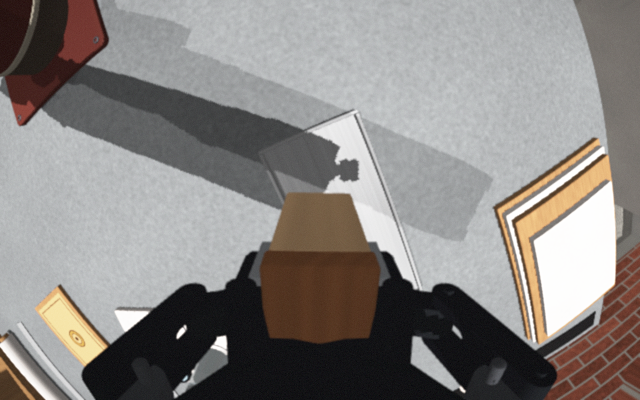

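```bash
python3 - <<'E'
from h import *
s=get_state();p=snapshot('wrist')
print(wproj(p,[(261,154),(357,112),(421,286)],.016,s))
E
python3 -m handwheel '[[0,0,0.2,0,0,0],[0,0,0.5,0,0,0],[0,0,0.9,0,0,0],[0,0,1.4,0,0,0],[0,0,1.9,0,0,0],[0,0,2.3,0,0,0],[0,0,2.6,0,0,0],[0,0,2.8,0,0,0],[0,0,2.9,0,0,0],[0,0,2.95,0,0,0]]'
```

```text
[[0.34333718 0.2456814 ]
 [0.34330233 0.36088709]
 [0.58484592 0.36056065]]
time: 11.05
position: [0.3895, 0.2956, 0.0741]
orientation: [[0.397, 0.918, -0.0], [0.918, -0.397, 0.0], [0.0, -0.0, -1.0]]
wrist_force: [-0.3, 0.1, -2.6]
gripper_width: 0.0436
```

```bash
python3 -m handwheel '[[0,0,0.04,0,0,0],[0,0,0.08,0,0,0],[0,0,0.12,0,0,0],[0,0,0.15,0,0,0],[0,0,0.17,0,0,0],[0,0,0.17,0,0,0]]'
```

```text
time: 11.65
position: [0.3894, 0.2955, 0.0658]
orientation: [[0.397, 0.918, -0.0], [0.918, -0.397, -0.0], [-0.0, -0.0, -1.0]]
wrist_force: [-0.5, -0.7, -2.3]
gripper_width: 0.0428
```

```bash
python3 -m handwheel '[[0,0,0.02,0,0,0],[0,0,0.03,0,0,0],[0,0,0.03,0,0,0]]'
```

```text
time: 11.95
position: [0.3897, 0.2957, 0.0649]
orientation: [[0.398, 0.918, 0.001], [0.918, -0.398, -0.0], [0.0, 0.001, -1.0]]
wrist_force: [-1.8, -2.5, 5.7]
gripper_width: 0.0438
```

Contact (force changed sign); release and rise.

```bash
python3 -m handwheel '[[0,0,0,0,0,0],[0,0,0,0,0,0],[0,0,0,0,0,0],[0,0,0,0,0,0],[0,0,0,0,0,0]]' 0; python3 -m handwheel '[[0,0,-0.1,0,0,0],[0,0,-0.4,0,0,0],[0,0,-0.9,0,0,0],[0,0,-1.5,0,0,0],[0,0,-2.1,0,0,0],[0,0,-2.7,0,0,0],[0,0,-3.2,0,0,0],[0,0,-3.5,0,0,0],[0,0,-3.6,0,0,0]]'; python3 - <<'E'
from h import *
go(.5995,.019,.235,np.radians(70))
s=get_state();p=snapshot('wrist'); cv2.imwrite('pics/f_wrist.png',p['pixels'][:,:,::-1])
E
```

```text
time: 12.45
position: [0.3894, 0.2956, 0.0643]
orientation: [[0.397, 0.918, -0.0], [0.918, -0.397, 0.0], [0.0, -0.0, -1.0]]
wrist_force: [-0.4, 0.3, 0.3]
gripper_width: 0.0854
time: 13.35
position: [0.3898, 0.2961, 0.2463]
orientation: [[0.397, 0.918, 0.003], [0.918, -0.397, 0.001], [0.002, 0.002, -1.0]]
wrist_force: [0.2, 0.2, -0.9]
gripper_width: 0.0854
t 13.3 pos [0.39  0.296 0.246] yaw 66.6 rows [-3.42, 6.05, 0.23, 0.02, -0.02, -0.68] w 0.08537502247839318
```

View pics/f_wrist.png

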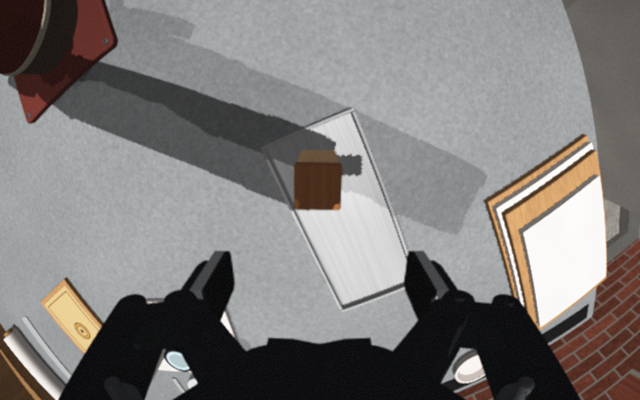

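```bash
python3 - <<'E'
from h import *
s=get_state();p=snapshot('wrist')
w=wproj(p,[(264,148),(351,108),(411,285),(344,308)],.016,s);print(w,w.mean(0))
E
python3 -m handwheel '[[-0.1,0.2,0,0,0,0],[-0.3,0.6,0.1,0,0,-0.2],[-0.6,1.2,0.1,0,0,-0.3],[-1,1.9,0.1,0,0,-0.4],[-1.5,2.6,0.1,0,0,-0.5],[-1.9,3.3,0.1,0,0,-0.6],[-2.3,4,0.1,0,0,-0.68],[-2.7,4.7,0.1,0,0,-0.68],[-3,5.3,0.1,0,0,-0.68],[-3.2,5.7,0.1,0,0,-0.68]]'
python3 -m handwheel '[[-0.17,0.2,0,0,0,0],[-0.25,0.33,0,0,0,0],[-0.25,0.33,0,0,0,0]]'
python3 - <<'E'
from h import *
go(.5995,.019,.072,np.radians(70))
s=get_state();p=snapshot('wrist'); cv2.imwrite('pics/g_wrist.png',p['pixels'][:,:,::-1])
for o in ['jar','bottle','magnifier','station']:
    l=landmark_of('wrist',o)
    print(o,[(round(float(d['conf']),2),d['at'],wproj(p,d['at'],.012 if o!='station' else 0,s)) for d in l[:1]])
E
```

```text
[[0.34100978 0.24727187]
 [0.33885769 0.35960913]
 [0.59629285 0.35098107]
 [0.59184093 0.24888741]] [0.46700031 0.30168737]
time: 14.45
position: [0.5881, 0.0314, 0.2371]
orientation: [[0.345, 0.938, -0.003], [0.938, -0.345, -0.001], [-0.002, -0.003, -1.0]]
wrist_force: [-0.5, -0.3, 0.6]
gripper_width: 0.0856
time: 14.75
position: [0.5984, 0.0176, 0.2386]
orientation: [[0.343, 0.939, -0.001], [0.939, -0.343, 0.0], [-0.0, -0.001, -1.0]]
wrist_force: [0.0, -0.7, 0.1]
gripper_width: 0.0854
t 14.8 pos [0.598 0.018 0.239] yaw 70.0 rows [0.03, 0.01, 3.33, -0.01, 0.0, -0.01] w 0.08535828949140635
jar [(0.78, [321.8, 170.1], array([[0.60052822, 0.021339  ]]))]
bottle [(0.69, [270.2, 177.7], array([[ 0.58775134, -0.03982806]]))]
magnifier [(0.78, [268.4, 179.2], array([[ 0.58869576, -0.04259581]]))]
station [(0.93, [267.3, 161.8], array([[ 0.56993662, -0.03841919]]))]
```

View pics/g_wrist.png

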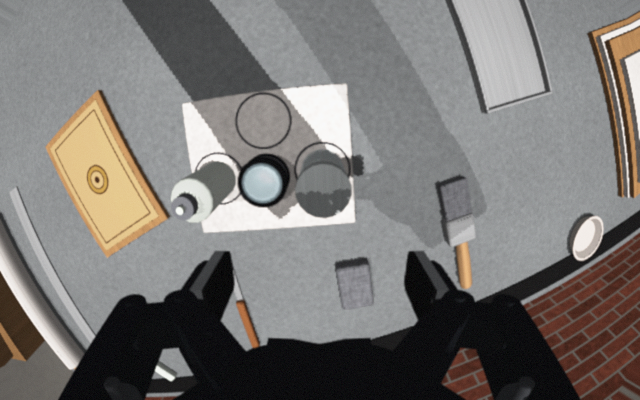

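```bash
python3 -m handwheel '[[0.05,0.03,0.1,0,0,0],[0.06,0.03,0.5,0,0,0],[0.06,0.03,1,0,0,0],[0.06,0.03,1.5,0,0,0],[0.06,0.03,2,0,0,0],[0.06,0.03,2.5,0,0,0],[0.06,0.03,2.9,0,0,0],[0.06,0.03,3.2,0,0,0],[0.06,0.03,3.35,0,0,0],[0.06,0.03,3.35,0,0,0]]'
python3 - <<'E'
from h import *
s=get_state();p=snapshot('wrist'); cv2.imwrite('pics/h_wrist.png',p['pixels'][:,:,::-1])
E
```

```text
time: 16.0
position: [0.6006, 0.0205, 0.0711]
orientation: [[0.342, 0.94, -0.001], [0.94, -0.342, 0.0], [-0.0, -0.001, -1.0]]
wrist_force: [-0.5, -0.5, 0.3]
gripper_width: 0.0854
```

View pics/h_wrist.png

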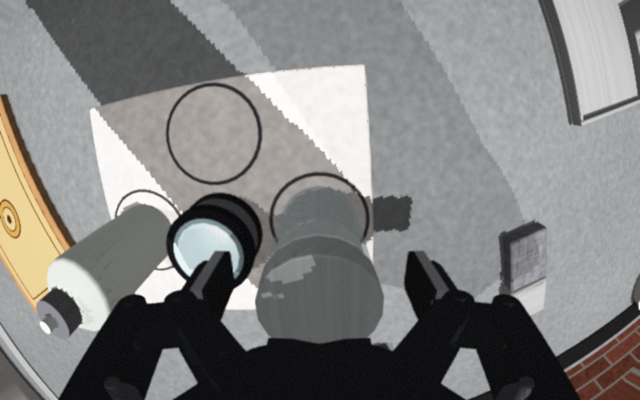

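The jar is centred in the jaws (columns 256–383). Grip, lift.

```bash
python3 -m handwheel '[[0,0,0,0,0,0],[0,0,0,0,0,0],[0,0,0,0,0,0],[0,0,0,0,0,0],[0,0,0,0,0,0],[0,0,0,0,0,0],[0,0,0,0,0,0],[0,0,0,0,0,0]]' 1 40;  python3 -m handwheel '[[0,0,-0.1,0,0,0],[0,0,-0.3,0,0,0],[0,0,-0.6,0,0,0],[0,0,-1,0,0,0],[0,0,-1.5,0,0,0],[0,0,-2,0,0,0],[0,0,-2.5,0,0,0],[0,0,-2.8,0,0,0],[0,0,-3,0,0,0],[0,0,-3,0,0,0]]'; python3 - <<'E'
from h import *
go(.549,.301,.22,np.radians(70))
E
```

```text
time: 16.85
position: [0.6016, 0.0204, 0.0728]
orientation: [[0.342, 0.94, 0.001], [0.94, -0.342, -0.0], [0.0, 0.001, -1.0]]
wrist_force: [-1.3, -0.1, 7.0]
gripper_width: 0.05
time: 17.85
position: [0.6015, 0.0205, 0.2231]
orientation: [[0.342, 0.94, 0.002], [0.94, -0.342, -0.0], [0.001, 0.002, -1.0]]
wrist_force: [0.4, -0.5, -2.1]
gripper_width: 0.0499
t 17.9 pos [0.601 0.02  0.223] yaw 70.0 rows [4.91, -2.91, 0.06, 0.02, -0.01, -0.0] w 0.04986790594372784
```

```bash
python3 -m handwheel '[[0.1,-0.05,0,0,0,0],[0.35,-0.2,0,0,0,0],[0.8,-0.5,0,0,0,0],[1.4,-0.8,0,0,0,0],[2,-1.2,0,0,0,0],[2.6,-1.55,0,0,0,0],[3.2,-1.9,0,0,0,0],[3.8,-2.25,0,0,0,0],[4.3,-2.55,0,0,0,0],[4.65,-2.75,0,0,0,0]]'; python3 -m handwheel '[[0.2,-0.11,0.1,0,0,0],[0.26,-0.16,0.4,0,0,0],[0.26,-0.16,0.8,0,0,0],[0.26,-0.16,1.3,0,0,0],[0.26,-0.16,1.8,0,0,0],[0.26,-0.16,2.2,0,0,0],[0.26,-0.16,2.6,0,0,0],[0.26,-0.16,2.8,0,0,0],[0.26,-0.16,2.95,0,0,0],[0.26,-0.16,3,0,0,0]]'
```

```text
time: 18.85
position: [0.5489, 0.2898, 0.221]
orientation: [[0.339, 0.941, -0.002], [0.941, -0.339, 0.001], [0.0, -0.002, -1.0]]
wrist_force: [0.4, 0.3, -1.5]
gripper_width: 0.0501
time: 19.85
position: [0.5482, 0.3003, 0.071]
orientation: [[0.343, 0.939, -0.001], [0.939, -0.343, -0.0], [-0.001, -0.001, -1.0]]
wrist_force: [0.1, 0.1, -1.6]
gripper_width: 0.0499
```

```bash
python3 -m handwheel '[[0,0,0.03,0,0,0],[0,0,0.06,0,0,0],[0,0,0.09,0,0,0],[0,0,0.11,0,0,0],[0,0,0.13,0,0,0],[0,0,0.13,0,0,0]]'
```

```text
time: 20.45
position: [0.5483, 0.3008, 0.0653]
orientation: [[0.342, 0.94, 0.0], [0.94, -0.342, -0.0], [0.0, 0.0, -1.0]]
wrist_force: [-0.3, -0.0, -2.4]
gripper_width: 0.0499
```

```bash
python3 -m handwheel '[[0,0,0.02,0,0,0],[0,0,0.03,0,0,0],[0,0,0.03,0,0,0]]'
```

```text
time: 20.75
position: [0.5486, 0.301, 0.0649]
orientation: [[0.342, 0.94, 0.001], [0.94, -0.342, -0.0], [0.0, 0.001, -1.0]]
wrist_force: [-2.9, -2.3, 7.5]
gripper_width: 0.05
```

```bash
python3 -m handwheel '[[0,0,0,0,0,0],[0,0,0,0,0,0],[0,0,0,0,0,0],[0,0,0,0,0,0],[0,0,0,0,0,0]]' 0; python3 -m handwheel '[[0,0,-0.1,0,0,0],[0,0,-0.4,0,0,0],[0,0,-0.9,0,0,0],[0,0,-1.5,0,0,0],[0,0,-2.1,0,0,0],[0,0,-2.7,0,0,0],[0,0,-3.2,0,0,0],[0,0,-3.5,0,0,0],[0,0,-3.6,0,0,0]]'; python3 - <<'E'
from h import *
go(.565,-.1035,.25,np.radians(70))
s=get_state();p=snapshot('wrist'); cv2.imwrite('pics/i_wrist.png',p['pixels'][:,:,::-1])
E
```

```text
time: 21.25
position: [0.5483, 0.3008, 0.0637]
orientation: [[0.342, 0.94, -0.0], [0.94, -0.342, 0.0], [0.0, -0.0, -1.0]]
wrist_force: [-0.6, -0.1, 0.2]
gripper_width: 0.0851
time: 22.15
position: [0.5488, 0.3014, 0.2462]
orientation: [[0.342, 0.94, 0.003], [0.94, -0.342, 0.001], [0.002, 0.002, -1.0]]
wrist_force: [-0.4, 0.1, 1.0]
gripper_width: 0.0857
t 22.1 pos [0.549 0.301 0.246] yaw 70.0 rows [-7.5, 3.08, -0.08, 0.02, -0.02, -0.0] w 0.08574843804197767
```

View pics/i_wrist.png

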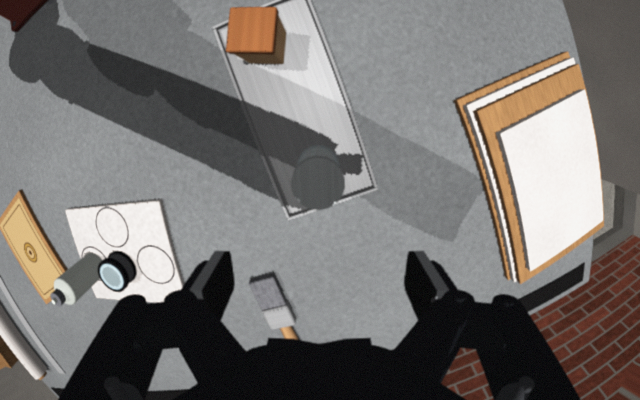

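```bash
python3 -m handwheel '[[-0.2,0.1,0,0,0,0],[-0.6,0.25,0,0,0,0],[-1.2,0.5,0,0,0,0],[-1.9,0.8,0,0,0,0],[-2.7,1.1,0,0,0,0],[-3.5,1.4,0,0,0,0],[-4.3,1.75,0,0,0,0],[-5.1,2.1,0,0,0,0],[-5.9,2.4,0,0,0,0],[-6.6,2.7,0,0,0,0]]'
python3 -m handwheel '[[-0.5,0.2,0,0,0,0],[-0.8,0.33,0,0,0,0],[-0.92,0.38,0,0,0,0],[-0.92,0.38,0,0,0,0]]'
python3 - <<'E'
from h import *
go(.565,-.1035,.079,np.radians(70))
s=get_state();p=snapshot('wrist'); cv2.imwrite('pics/j_wrist.png',p['pixels'][:,:,::-1])
for o in ['bottle','magnifier','station']:
    l=landmark_of('wrist',o)
    print(o,[(round(float(d['conf']),2),d['at'],wproj(p,d['at'],.012 if o!='station' else 0,s)) for d in l[:1]])
E
```

```text
time: 23.2
position: [0.5609, -0.059, 0.2423]
orientation: [[0.344, 0.939, -0.002], [0.939, -0.344, -0.0], [-0.001, -0.002, -1.0]]
wrist_force: [-0.1, 0.4, 1.1]
gripper_width: 0.0851
time: 23.6
position: [0.5641, -0.1052, 0.2432]
orientation: [[0.343, 0.939, -0.001], [0.939, -0.343, 0.001], [0.0, -0.001, -1.0]]
wrist_force: [-0.3, -0.2, 0.9]
gripper_width: 0.0855
t 23.6 pos [ 0.564 -0.105  0.243] yaw 70.0 rows [0.04, 0.01, 3.28, -0.01, -0.0, -0.01] w 0.08547832268153191
bottle [(0.74, [437.3, 270.6], array([[0.75919414, 0.00448464]]))]
magnifier [(0.8, [374.2, 168.4], array([[ 0.58665759, -0.04139951]]))]
station [(0.6, [369.6, 152.4], array([[ 0.5685982 , -0.03942561]]))]
```

View pics/j_wrist.png

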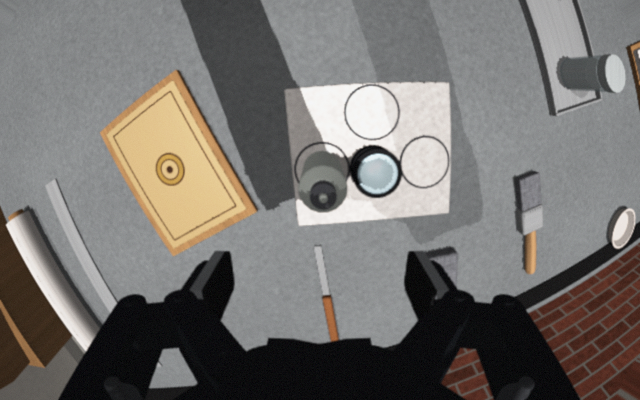

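```bash
python3 - <<'E'
from h import *
s=get_state();p=snapshot('wrist')
print('cap',wproj(p,[(322,192)],.125,s),'mag',wproj(p,[(376,171)],.046,s),'orn',wproj(p,[(170,169)],.01,s), 'leaf',wproj(p,[(180,71),(256,210),(173,255),(102,132)],.01,s).mean(0))
print('rings',wproj(p,[(372,111),(424,161)],.012,s))
E
python3 -m handwheel '[[0.04,0.01,0.1,0,0,0],[0.04,0.01,0.5,0,0,0],[0.04,0.01,1,0,0,0],[0.04,0.01,1.5,0,0,0],[0.04,0.01,1.9,0,0,0],[0.04,0.01,2,0,0,0]]'
python3 - <<'E'
from h import *
s=get_state();p=snapshot('wrist'); cv2.imwrite('pics/k_wrist.png',p['pixels'][:,:,::-1])
E
```

```text
cap [[ 0.56237588 -0.09891148]] mag [[ 0.58190878 -0.04183106]] orn [[ 0.49675268 -0.2843318 ]] leaf [ 0.49754806 -0.28183801]
rings [[ 0.52067595 -0.02031434]
 [ 0.59905482  0.02357847]]
time: 24.45
position: [0.5641, -0.1028, 0.1413]
orientation: [[0.342, 0.94, -0.004], [0.94, -0.342, 0.001], [-0.0, -0.004, -1.0]]
wrist_force: [-0.7, -0.4, 0.5]
gripper_width: 0.0857
```

View pics/k_wrist.png

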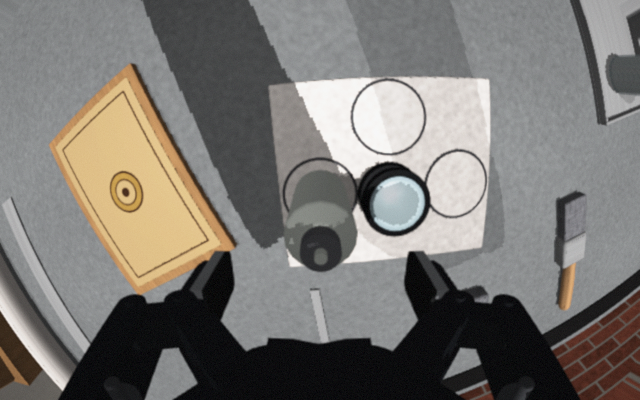

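```bash
python3 -m handwheel '[[0.03,0,0.1,0,0,0],[0.03,0,0.4,0,0,0],[0.03,0,0.7,0,0,0],[0.03,0,1,0,0,0],[0.03,0,1.2,0,0,0],[0.03,0,1.25,0,0,0],[0.03,0,1.25,0,0,0]]'; python3 -m handwheel '[[0,0,0,0,0,0],[0,0,0,0,0,0],[0,0,0,0,0,0],[0,0,0,0,0,0],[0,0,0,0,0,0],[0,0,0,0,0,0],[0,0,0,0,0,0],[0,0,0,0,0,0]]' 1 35
python3 - <<'E'
from h import *
s=get_state();p=snapshot('wrist'); cv2.imwrite('pics/l_wrist.png',p['pixels'][:,:,::-1])
E
```

```text
time: 25.2
position: [0.5658, -0.1019, 0.0808]
orientation: [[0.342, 0.94, -0.001], [0.94, -0.342, 0.0], [0.0, -0.001, -1.0]]
wrist_force: [-0.1, 0.7, -0.6]
gripper_width: 0.0855
time: 26.0
position: [0.5664, -0.1022, 0.082]
orientation: [[0.342, 0.94, 0.001], [0.94, -0.342, -0.0], [-0.0, 0.001, -1.0]]
wrist_force: [-1.5, -0.0, 6.1]
gripper_width: 0.0451
```

View pics/l_wrist.png

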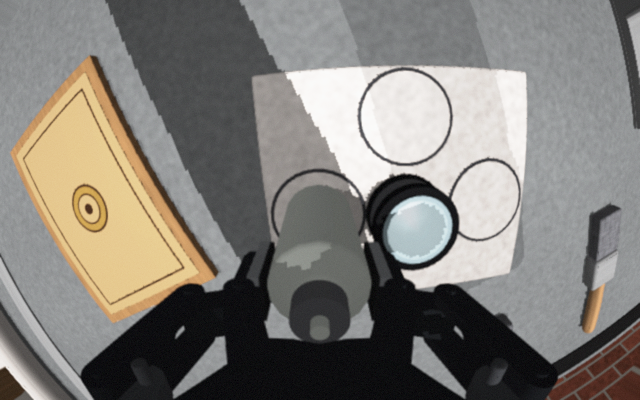

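```bash
python3 -m handwheel '[[0,0,-0.1,0,0,0],[0,0,-0.3,0,0,0],[0,0,-0.6,0,0,0],[0,0,-1,0,0,0],[0,0,-1.5,0,0,0],[0,0,-2,0,0,0],[0,0,-2.5,0,0,0],[0,0,-2.9,0,0,0],[0,0,-3.2,0,0,0],[0,0,-3.2,0,0,0]]'; python3 - <<'E'
from h import *
go(.4685,.301,.24,np.radians(70))
E
```

```text
time: 27.05
position: [0.5671, -0.102, 0.2441]
orientation: [[0.342, 0.94, 0.004], [0.94, -0.342, -0.001], [0.0, 0.004, -1.0]]
wrist_force: [0.6, 0.4, -1.1]
gripper_width: 0.0448
t 27.1 pos [ 0.567 -0.102  0.244] yaw 70.0 rows [6.9, -4.61, 0.07, 0.05, -0.0, -0.0] w 0.044762627147631004
```

```bash
python3 -m handwheel '[[0.15,-0.1,0,0,0,0],[0.5,-0.33,0,0,0,0],[1,-0.67,0,0,0,0],[1.6,-1.07,0,0,0,0],[2.2,-1.47,0,0,0,0],[2.9,-1.94,0,0,0,0],[3.6,-2.4,0,0,0,0],[4.3,-2.87,0,0,0,0],[5,-3.34,0,0,0,0],[5.7,-3.81,0,0,0,0]]'; python3 -m handwheel '[[0.6,-0.4,0,0,0,0],[0.95,-0.63,0,0,0,0],[1.15,-0.77,0,0,0,0],[1.2,-0.8,0,0,0,0],[1.2,-0.8,0,0,0,0]]'; python3 - <<'E'
from h import *
go(.4685,.301,.08,np.radians(70))
s=get_state();p=snapshot('wrist'); cv2.imwrite('pics/m_wrist.png',p['pixels'][:,:,::-1])
E
```

```text
time: 28.05
position: [0.4828, 0.2326, 0.2401]
orientation: [[0.342, 0.94, -0.002], [0.94, -0.342, -0.001], [-0.001, -0.001, -1.0]]
wrist_force: [-0.0, -0.4, -1.5]
gripper_width: 0.0447
time: 28.55
position: [0.4674, 0.3004, 0.2407]
orientation: [[0.342, 0.94, -0.001], [0.94, -0.342, -0.001], [-0.001, -0.001, -1.0]]
wrist_force: [0.6, -0.6, -0.5]
gripper_width: 0.0445
t 28.6 pos [0.467 0.3   0.241] yaw 70.0 rows [0.02, 0.02, 3.21, -0.01, 0.01, -0.0] w 0.04450858344744676
```

View pics/m_wrist.png

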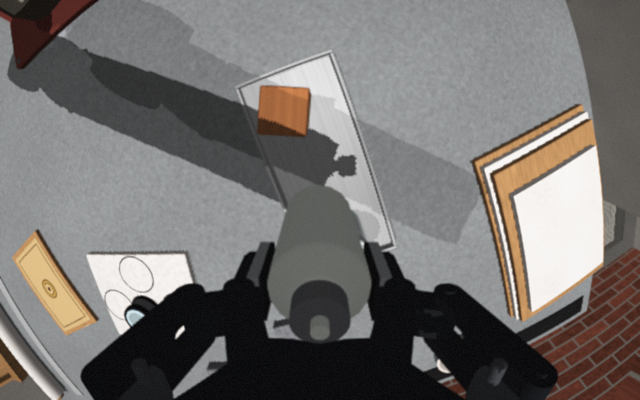

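```bash
python3 -m handwheel '[[0.02,0.02,0.1,0,0,0],[0.02,0.02,0.4,0,0,0],[0.02,0.02,0.8,0,0,0],[0.02,0.02,1.3,0,0,0],[0.02,0.02,1.8,0,0,0],[0.02,0.02,2.3,0,0,0],[0.02,0.02,2.7,0,0,0],[0.02,0.02,3,0,0,0],[0.02,0.02,3.15,0,0,0],[0.02,0.02,3.2,0,0,0]]';  python3 -m handwheel '[[0,0,0.03,0,0,0],[0,0,0.06,0,0,0],[0,0,0.08,0,0,0],[0,0,0.1,0,0,0],[0,0,0.1,0,0,0]]'
```

```text
time: 29.6
position: [0.4686, 0.3013, 0.0805]
orientation: [[0.343, 0.94, -0.001], [0.94, -0.343, -0.0], [-0.001, -0.001, -1.0]]
wrist_force: [-0.5, -0.6, -1.0]
gripper_width: 0.0449
time: 30.1
position: [0.4689, 0.3016, 0.0765]
orientation: [[0.342, 0.94, 0.0], [0.94, -0.342, 0.0], [0.0, 0.0, -1.0]]
wrist_force: [0.1, -0.4, -1.2]
gripper_width: 0.0447
```

```bash
python3 -m handwheel '[[0,0,0.03,0,0,0],[0,0,0.05,0,0,0],[0,0,0.05,0,0,0]]'
```

```text
time: 30.4
position: [0.4689, 0.3016, 0.0741]
orientation: [[0.342, 0.94, 0.0], [0.94, -0.342, -0.0], [-0.0, 0.0, -1.0]]
wrist_force: [-0.9, -0.5, 2.9]
gripper_width: 0.0446
```

```bash
python3 -m handwheel '[[0,0,0,0,0,0],[0,0,0,0,0,0],[0,0,0,0,0,0],[0,0,0,0,0,0],[0,0,0,0,0,0]]' 0; python3 -m handwheel '[[0,0,-0.1,0,0,0],[0,0,-0.4,0,0,0],[0,0,-0.9,0,0,0],[0,0,-1.5,0,0,0],[0,0,-2.1,0,0,0],[0,0,-2.7,0,0,0],[0,0,-3.2,0,0,0],[0,0,-3.4,0,0,0],[0,0,-3.4,0,0,0]]'; python3 - <<'E'
from h import *
go(.5835,-.043,.20,np.radians(70))
s=get_state();p=snapshot('wrist'); cv2.imwrite('pics/n_wrist.png',p['pixels'][:,:,::-1])
E
```

```text
time: 30.9
position: [0.4688, 0.3016, 0.0738]
orientation: [[0.342, 0.94, 0.0], [0.94, -0.342, 0.0], [0.0, 0.0, -1.0]]
wrist_force: [0.3, -0.6, -0.3]
gripper_width: 0.0858
time: 31.8
position: [0.4693, 0.3022, 0.2457]
orientation: [[0.342, 0.94, 0.003], [0.94, -0.342, 0.001], [0.002, 0.002, -1.0]]
wrist_force: [0.6, 0.4, -0.3]
gripper_width: 0.0857
t 31.8 pos [0.469 0.302 0.246] yaw 70.0 rows [-5.71, 4.51, 0.91, 0.03, -0.02, -0.0] w 0.08571562904669734
```

View pics/n_wrist.png

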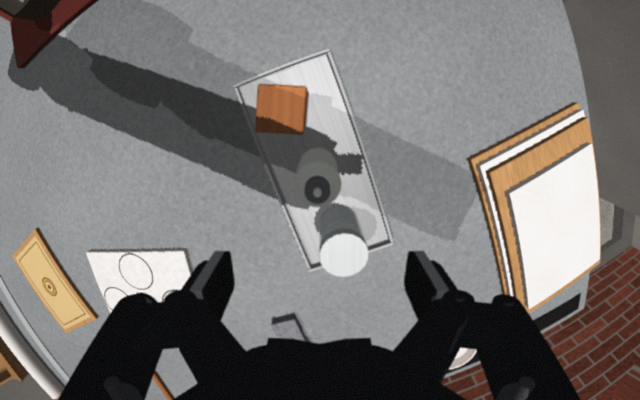

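```bash
python3 -m handwheel '[[-0.15,0.12,0,0,0,0],[-0.5,0.4,0,0,0,0],[-1,0.8,0,0,0,0],[-1.6,1.25,0.1,0,0,0],[-2.2,1.75,0.2,0,0,0],[-2.8,2.2,0.3,0,0,0],[-3.4,2.7,0.4,0,0,0],[-4,3.15,0.5,0,0,0],[-4.6,3.6,0.6,0,0,0],[-5.1,4,0.7,0,0,0]]'
python3 -m handwheel '[[-0.4,0.3,0.1,0,0,0],[-0.57,0.48,0.2,0,0,0],[-0.61,0.51,0.2,0,0,0],[-0.61,0.51,0.2,0,0,0]]'
python3 - <<'E'
from h import *
go(.5835,-.043,.029,np.radians(70))
s=get_state();p=snapshot('wrist'); cv2.imwrite('pics/o_wrist.png',p['pixels'][:,:,::-1])
l=landmark_of('wrist','magnifier');print([(d['conf'],d['at'],wproj(p,d['at'],.012,s)) for d in l[:1]])
c=cut_out('wrist','magnifier');print([(d['conf'],d['extent']) for d in c])
E
```

```text
time: 32.85
position: [0.5689, -0.0098, 0.2071]
orientation: [[0.344, 0.939, -0.002], [0.939, -0.344, -0.0], [-0.001, -0.002, -1.0]]
wrist_force: [1.4, -0.6, -0.4]
gripper_width: 0.0854
time: 33.25
position: [0.5826, -0.043, 0.1983]
orientation: [[0.342, 0.94, -0.001], [0.94, -0.342, 0.001], [0.001, -0.001, -1.0]]
wrist_force: [0.5, 0.0, 0.2]
gripper_width: 0.0857
t 33.2 pos [ 0.583 -0.043  0.198] yaw 70.0 rows [0.0, 0.02, 3.39, -0.02, -0.01, 0.0] w 0.08567667480183606
[(0.77, [320.9, 180.2], array([[ 0.58634997, -0.04117051]]))]
[(0.59, [289.4, 154.4, 347.8, 213.9])]
```

View pics/o_wrist.png

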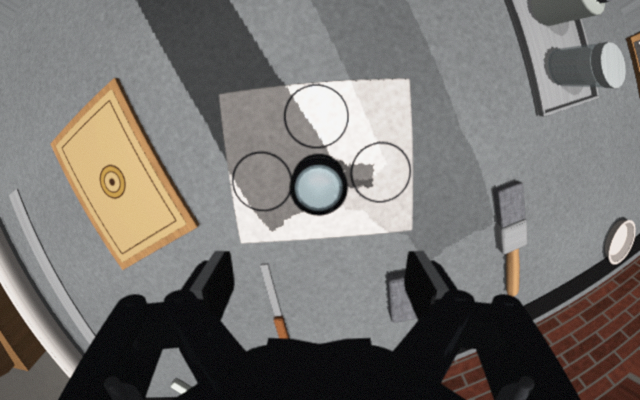

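```bash
python3 - <<'E'
from h import *
s=get_state();p=snapshot('wrist')
print('mag',wproj(p,[(320,187)],.046,s)); print(wproj(p,[(316,115.5),(262,181),(380.5,171.5)],.012,s)); print('orn',wproj(p,[(113,181.5)],.01,s))
w=wproj(p,[(116,79),(198,226),(122,268),(52,146)],.01,s);print(w,w.mean(0))
E
python3 -m handwheel '[[0,0.02,0.1,0,0,0],[0,0.02,0.4,0,0,0],[0,0.02,0.9,0,0,0],[0,0.02,1.4,0,0,0],[0,0.02,1.9,0,0,0],[0,0.02,2.3,0,0,0],[0,0.02,2.6,0,0,0],[0,0.02,2.7,0,0,0]]'
python3 - <<'E'
from h import *
go(.5835,-.043,.029,np.radians(70))
s=get_state();p=snapshot('wrist'); cv2.imwrite('pics/p_wrist.png',p['pixels'][:,:,::-1])
E
```

```text
mag [[ 0.58502337 -0.04081672]]
[[ 0.52126082 -0.0218784 ]
 [ 0.5661692  -0.10003767]
 [ 0.59962383  0.02275644]]
orn [[ 0.49688519 -0.28502291]]
[[ 0.38569509 -0.22406689]
 [ 0.58938025 -0.19560402]
 [ 0.60801133 -0.344339  ]
 [ 0.40802018 -0.37179624]] [ 0.49777671 -0.28395154]
time: 34.25
position: [0.5826, -0.044, 0.0616]
orientation: [[0.342, 0.94, -0.003], [0.94, -0.342, 0.001], [-0.0, -0.003, -1.0]]
wrist_force: [-0.8, -0.4, 0.3]
gripper_width: 0.0856
t 34.2 pos [ 0.583 -0.044  0.062] yaw 70.0 rows [0.03, 0.01, 0.65, -0.03, 0.01, 0.0] w 0.0856346873670031
```

View pics/p_wrist.png

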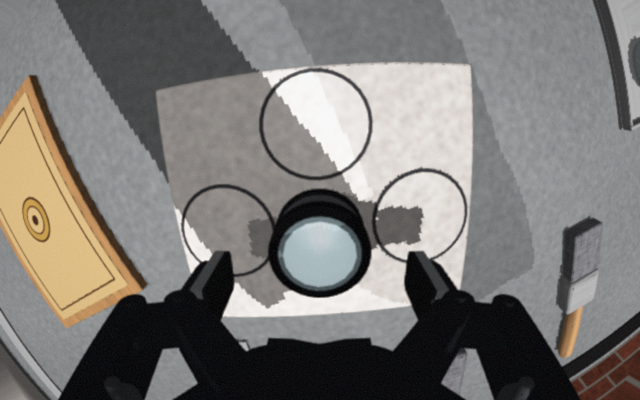

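```bash
python3 -m handwheel '[[0.02,0.02,0.15,0,0,0],[0.03,0.03,0.3,0,0,0],[0.03,0.03,0.45,0,0,0],[0.03,0.03,0.6,0,0,0],[0.03,0.03,0.65,0,0,0],[0.03,0.03,0.65,0,0,0]]';  python3 -m handwheel '[[0,0,0,0,0,0],[0,0,0,0,0,0],[0,0,0,0,0,0],[0,0,0,0,0,0],[0,0,0,0,0,0],[0,0,0,0,0,0],[0,0,0,0,0,0]]' 1 35
```

```text
time: 34.9
position: [0.5855, -0.0433, 0.0308]
orientation: [[0.342, 0.94, -0.001], [0.94, -0.342, 0.0], [-0.0, -0.001, -1.0]]
wrist_force: [0.0, -0.3, 0.1]
gripper_width: 0.0851
time: 35.6
position: [0.5862, -0.0433, 0.0319]
orientation: [[0.342, 0.94, 0.001], [0.94, -0.342, -0.0], [0.0, 0.001, -1.0]]
wrist_force: [-1.3, -0.1, 5.9]
gripper_width: 0.0548
```

```bash
python3 -m handwheel '[[0,0,-0.05,0,0,0],[0,0,-0.2,0,0,0],[0,0,-0.5,0,0,0],[0,0,-0.9,0,0,0],[0,0,-1.3,0,0,0],[0,0,-1.7,0,0,0],[0,0,-1.9,0,0,0],[0,0,-2,0,0,0],[0,0,-2,0,0,0]]'; python3 - <<'E'
from h import *
go(.495,-.287,.13,np.radians(70))
s=get_state();p=snapshot('wrist'); cv2.imwrite('pics/q_wrist.png',p['pixels'][:,:,::-1])
# where the magnifier rim top centre would show if centred in TCP xy
s=get_state(); c=np.array(s['position']); 
for dy in (-.005,0,.005):
    t=np.linspace(0,2*np.pi,72); ring=c+ (np.c_[.028*np.cos(t),.028*np.sin(t)+dy,np.full(72,-(0.046-.0319))])@np.asarray(s['orientation']).T
    q=wpix(p,ring,s); print(dy,q.min(0),q.max(0))
E
```

```text
time: 36.5
position: [0.586, -0.0433, 0.1318]
orientation: [[0.342, 0.94, 0.001], [0.94, -0.342, -0.0], [0.0, 0.001, -1.0]]
wrist_force: [0.6, -0.6, -2.5]
gripper_width: 0.055
t 36.5 pos [ 0.586 -0.043  0.132] yaw 70.0 rows [-5.2, -0.04, 0.04, 0.01, -0.0, -0.0] w 0.054969259256532815
-0.005 [254.41223858 213.86896922] [380.37277072 321.57096161]
0 [255.43409615 225.28420914] [379.41935702 329.08560593]
0.005 [256.46260495 236.36284139] [378.45969387 336.28978418]
```

View pics/q_wrist.png

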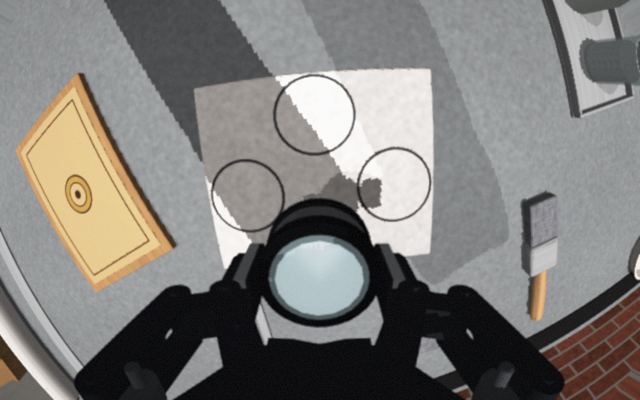

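```bash
python3 -m handwheel '[[-0.15,0,0,0,0,0],[-0.5,0,0,0,0,0],[-1,0,0,0,0,0],[-1.7,0,0,0,0,0],[-2.4,0,0,0,0,0],[-3.1,0,0,0,0,0],[-3.8,0,0,0,0,0],[-4.4,0,0,0,0,0],[-4.9,0,0,0,0,0],[-5.1,0,0,0,0,0]]'
python3 - <<'E'
from h import *
go(.495,-.287,.13,np.radians(70))
s=get_state();p=snapshot('wrist'); cv2.imwrite('pics/r_wrist.png',p['pixels'][:,:,::-1])
t=snapshot('top');cv2.imwrite('pics/r_top.png',t['pixels'][:,:,::-1])
t=snapshot('side');cv2.imwrite('pics/r_side.png',cv2.resize(t['pixels'][200:,200:500,::-1],None,fx=2.5,fy=2.5))
E
```

```text
time: 37.55
position: [0.4963, -0.2861, 0.1303]
orientation: [[0.346, 0.938, -0.002], [0.938, -0.346, -0.0], [-0.001, -0.002, -1.0]]
wrist_force: [-0.3, -0.3, -1.9]
gripper_width: 0.0549
t 37.5 pos [ 0.496 -0.286  0.13 ] yaw 69.7 rows [-0.03, -0.02, 0.01, -0.02, 0.01, -0.05] w 0.054906541056440564
```

View pics/r_wrist.png

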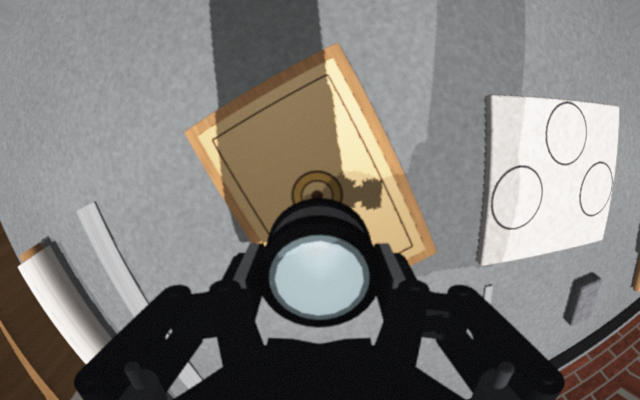

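View pics/r_side.png

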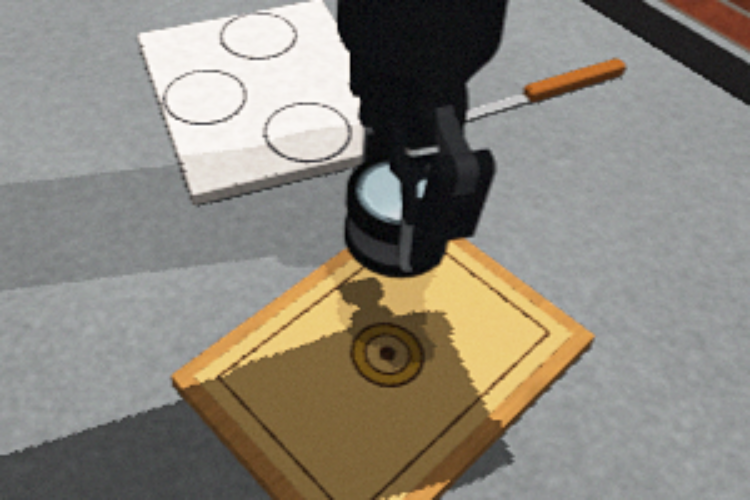

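```bash
python3 - <<'E'
from h import *
s=get_state();p=snapshot('wrist')
print('orn wrist',wproj(p,[(317.5,195)],.01,s),'tcp',s['position'])
w=wproj(p,[(339,43),(437,243),(185,131)],.01,s);print(w,(w[1]+w[2])/2)
t=snapshot('side');print('orn side',proj(t,[(355.2,341.2)],.01))
w=proj(t,[(200+308/2.5,200+131/2.5),(200+205/2.5,200+97/2.5),(200+258/2.5,200+36/2.5)],.012);print('rings side',w)
E
```

```text
orn wrist [[ 0.49791635 -0.28269075]] tcp [ 0.49833006 -0.28247729  0.13082383]
[[ 0.38459871 -0.22277417]
 [ 0.58167308 -0.19245065]
 [ 0.40405519 -0.37024852]] [ 0.49286414 -0.28134958]
orn side [[ 0.49618984 -0.28745609]]
rings side [[ 0.56572045 -0.10372499]
 [ 0.52021704 -0.02612401]
 [ 0.5981031   0.01827447]]
```

```bash
python3 - <<'E'
from h import *
go(.4972,-.2865,.036,np.radians(70))
E
```

```text
t 37.8 pos [ 0.499 -0.281  0.131] yaw 70.1 rows [-0.12, 0.0, 1.9, -0.0, -0.01, 0.02] w 0.055335256741842025
```

```bash
python3 -m handwheel '[[-0.05,0,0.1,0,0,0],[-0.1,0,0.3,0,0,0],[-0.1,0,0.6,0,0,0],[-0.1,0,0.9,0,0,0],[-0.1,0,1.2,0,0,0],[-0.1,0,1.5,0,0,0],[-0.1,0,1.7,0,0,0],[-0.1,0,1.8,0,0,0],[-0.1,0,1.85,0,0,0],[-0.1,0,1.85,0,0,0]]'
python3 - <<'E'
from h import *
s=get_state();p=snapshot('wrist'); cv2.imwrite('pics/s_wrist.png',p['pixels'][:,:,::-1]);print(s['position'])
t=snapshot('side');cv2.imwrite('pics/s_side.png',cv2.resize(t['pixels'][200:,200:500,::-1],None,fx=2.5,fy=2.5))
E
```

```text
time: 38.8
position: [0.497, -0.2876, 0.0389]
orientation: [[0.342, 0.94, 0.0], [0.94, -0.342, 0.0], [0.0, 0.0, -1.0]]
wrist_force: [-0.1, 0.6, -1.6]
gripper_width: 0.0548
[ 0.49697459 -0.28758413  0.03885075]
```

View pics/s_side.png

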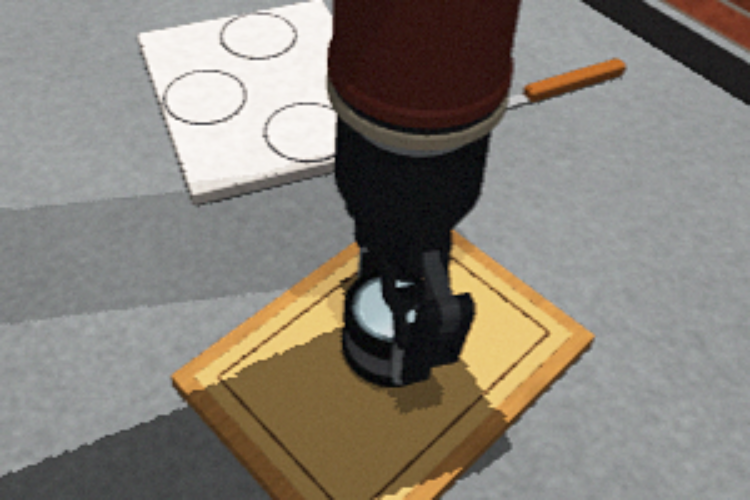

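View pics/s_wrist.png

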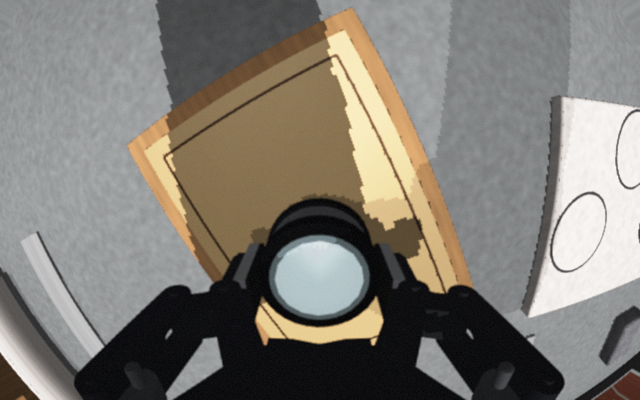

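```bash
python3 -m handwheel '[[0,0,0.04,0,0,0],[0,0,0.08,0,0,0],[0,0,0.12,0,0,0],[0,0,0.14,0,0,0],[0,0,0.15,0,0,0],[0,0,0.15,0,0,0]]'
```

```text
time: 39.5
position: [0.4968, -0.2876, 0.0312]
orientation: [[0.342, 0.94, -0.0], [0.94, -0.342, 0.0], [0.0, -0.0, -1.0]]
wrist_force: [-0.2, 0.3, -1.4]
gripper_width: 0.0551
```

```bash
python3 -m handwheel '[[0,0,0.02,0,0,0],[0,0,0.03,0,0,0],[0,0,0.03,0,0,0]]'
```

```text
time: 39.8
position: [0.4968, -0.2876, 0.03]
orientation: [[0.342, 0.94, 0.0], [0.94, -0.342, -0.0], [-0.0, 0.0, -1.0]]
wrist_force: [-0.8, 0.8, 1.4]
gripper_width: 0.0552
```

Contact at the expected height; release.

```bash
python3 -m handwheel '[[0,0,0,0,0,0],[0,0,0,0,0,0],[0,0,0,0,0,0],[0,0,0,0,0,0],[0,0,0,0,0,0],[0,0,0,0,0,0]]' 0; python3 -m handwheel '[[0,0,-0.1,0,0,0],[0,0,-0.3,0,0,0],[0,0,-0.7,0,0,0],[0,0,-1.3,0,0,0],[0,0,-2,0,0,0],[0,0,-2.7,0,0,0],[0,0,-3.4,0,0,0],[0,0,-3.9,0,0,0],[0,0,-4.1,0,0,0],[0,0,-4.1,0,0,0]]'; python3 - <<'E'
from h import *
go(.4685,.301,.243,np.radians(70))
s=get_state();p=snapshot('wrist'); cv2.imwrite('pics/t_wrist.png',p['pixels'][:,:,::-1])
t=snapshot('side');cv2.imwrite('pics/t_side.png',cv2.resize(t['pixels'][200:,200:500,::-1],None,fx=2.5,fy=2.5))
E
```

```text
time: 40.4
position: [0.4969, -0.2876, 0.0298]
orientation: [[0.342, 0.94, 0.0], [0.94, -0.342, 0.0], [0.0, 0.0, -1.0]]
wrist_force: [0.4, 0.3, 0.2]
gripper_width: 0.0854
time: 41.4
position: [0.4975, -0.2878, 0.2365]
orientation: [[0.342, 0.94, 0.002], [0.94, -0.342, -0.002], [-0.001, 0.003, -1.0]]
wrist_force: [-0.4, 1.0, 0.0]
gripper_width: 0.0856
t 41.4 pos [ 0.497 -0.288  0.237] yaw 70.0 rows [10.87, -4.57, -0.15, 0.03, 0.01, -0.0] w 0.0855881506656334
```

View pics/t_wrist.png

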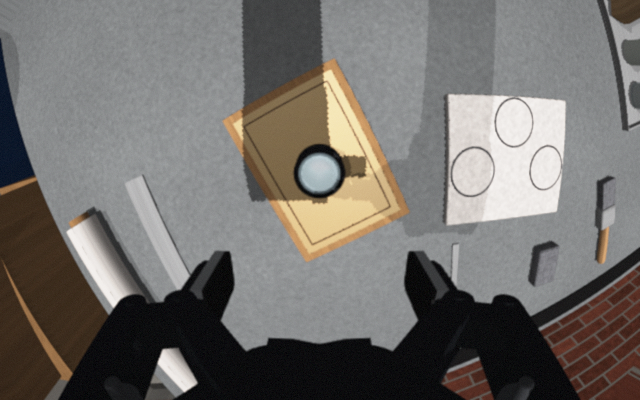

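View pics/t_side.png

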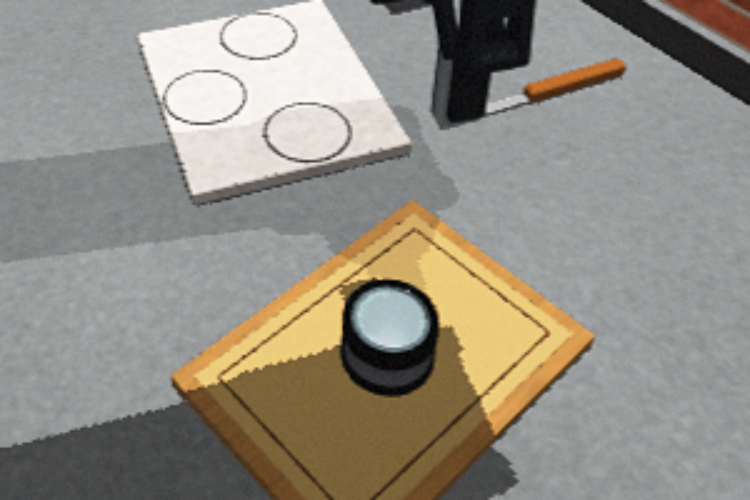

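```bash
python3 - <<'E'
from h import *
s=get_state();p=snapshot('wrist')
w=wproj(p,[(333,60),(409,211),(307,260),(224,121)],.01,s);print('leaf',w.mean(0),(w[0]+w[2])/2,(w[1]+w[3])/2)
print('mag',wproj(p,[(319.5,171.5)],.044,s))
t=snapshot('side')
th=np.linspace(0,2*np.pi,90)
for c in [(.4962,-.2875),(.4962,-.2825),(.5012,-.2875)]:
    q=(pix(t,np.c_[c[0]+.028*np.cos(th),c[1]+.028*np.sin(th),np.full(90,.01)])-200)*2.5
    print(c,q.min(0),q.max(0))
E
```

```text
leaf [ 0.49264695 -0.28459499] [ 0.49245499 -0.2849105 ] [ 0.49283892 -0.28427948]
mag [[ 0.49150517 -0.28409691]]
(0.4962, -0.2875) [341.15749337 313.63554644] [435.31469026 395.72028302]
(0.4962, -0.2825) [336.21378925 308.03620656] [429.78544971 389.15241459]
(0.5012, -0.2875) [347.85161575 309.89770337] [441.68815699 391.33438895]
```

```bash
python3 -m handwheel '[[0.15,-0.06,0,0,0,0],[0.5,-0.21,0,0,0,0],[1.1,-0.46,0,0,0,0],[1.8,-0.76,0,0,0,0],[2.5,-1.05,0,0,0,0],[3.2,-1.35,0,0,0,0],[3.9,-1.64,0,0,0,0],[4.6,-1.93,0,0,0,0],[5.3,-2.23,0,0,0,0],[6,-2.52,0,0,0,0]]'; python3 -m handwheel '[[0.7,-0.29,0,0,0,0],[1.4,-0.59,0,0,0,0],[2.1,-0.88,0,0,0,0],[2.8,-1.18,0,0,0,0],[3.4,-1.43,0,0,0,0],[4,-1.68,0,0,0,0],[4.5,-1.89,0,0,0,0],[4.8,-2.02,0,0,0,0],[4.86,-2.05,0,0,0,0],[4.86,-2.05,0,0,0,0]]'; python3 - <<'E'
from h import *
go(.4689,.3016,.075,np.radians(70))
s=get_state();p=snapshot('wrist'); cv2.imwrite('pics/u_wrist.png',p['pixels'][:,:,::-1])
E
```

```text
time: 42.6
position: [0.4798, 0.0404, 0.2346]
orientation: [[0.341, 0.94, -0.0], [0.94, -0.341, -0.001], [-0.001, 0.0, -1.0]]
wrist_force: [1.2, 0.5, 1.1]
gripper_width: 0.0856
time: 43.6
position: [0.4668, 0.3016, 0.2346]
orientation: [[0.34, 0.94, -0.001], [0.94, -0.34, -0.0], [-0.0, -0.0, -1.0]]
wrist_force: [0.8, -0.1, -0.3]
gripper_width: 0.0854
t 43.6 pos [0.467 0.302 0.235] yaw 70.1 rows [0.02, 0.04, 3.19, -0.01, 0.01, 0.02] w 0.08543577600105036
```

View pics/u_wrist.png

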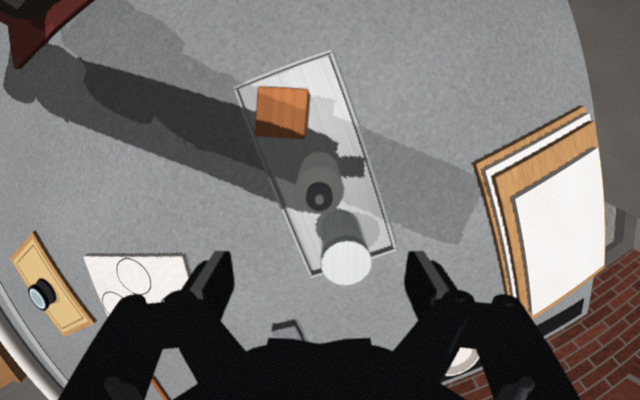

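```bash
python3 -m handwheel '[[0.02,0.03,0.1,0,0,0],[0.02,0.04,0.4,0,0,0],[0.02,0.04,0.9,0,0,0],[0.02,0.04,1.4,0,0,0],[0.02,0.04,1.9,0,0,0],[0.02,0.04,2.4,0,0,0],[0.02,0.04,2.8,0,0,0],[0.02,0.04,3.05,0,0,0],[0.02,0.04,3.18,0,0,0],[0.02,0.04,3.18,0,0,0]]'; python3 -m handwheel '[[0,0,0,0,0,0],[0,0,0,0,0,0],[0,0,0,0,0,0],[0,0,0,0,0,0],[0,0,0,0,0,0],[0,0,0,0,0,0],[0,0,0,0,0,0],[0,0,0,0,0,0]]' 1 35;python3 -m handwheel '[[0,0,-0.1,0,0,0],[0,0,-0.3,0,0,0],[0,0,-0.6,0,0,0],[0,0,-1,0,0,0],[0,0,-1.5,0,0,0],[0,0,-2,0,0,0],[0,0,-2.5,0,0,0],[0,0,-2.9,0,0,0],[0,0,-3.2,0,0,0],[0,0,-3.2,0,0,0]]'; python3 - <<'E'
from h import *
go(.5664,-.1022,.235,np.radians(70))
s=get_state();p=snapshot('wrist'); cv2.imwrite('pics/v_wrist.png',p['pixels'][:,:,::-1])
E
```

```text
time: 44.65
position: [0.47, 0.3007, 0.0751]
orientation: [[0.343, 0.94, -0.001], [0.94, -0.343, -0.0], [-0.001, -0.001, -1.0]]
wrist_force: [-1.5, 0.3, 0.5]
gripper_width: 0.0851
time: 45.45
position: [0.4707, 0.3012, 0.0768]
orientation: [[0.342, 0.94, 0.001], [0.94, -0.342, 0.0], [0.001, 0.001, -1.0]]
wrist_force: [-0.8, -1.4, 6.6]
gripper_width: 0.0448
time: 46.45
position: [0.4709, 0.3019, 0.2384]
orientation: [[0.342, 0.94, 0.003], [0.94, -0.342, 0.002], [0.003, 0.003, -1.0]]
wrist_force: [0.1, 0.2, -2.4]
gripper_width: 0.0445
t 46.5 pos [0.471 0.302 0.238] yaw 70.0 rows [-6.94, 4.56, 0.06, 0.03, -0.03, -0.0] w 0.044491846189080746
```

View pics/v_wrist.png

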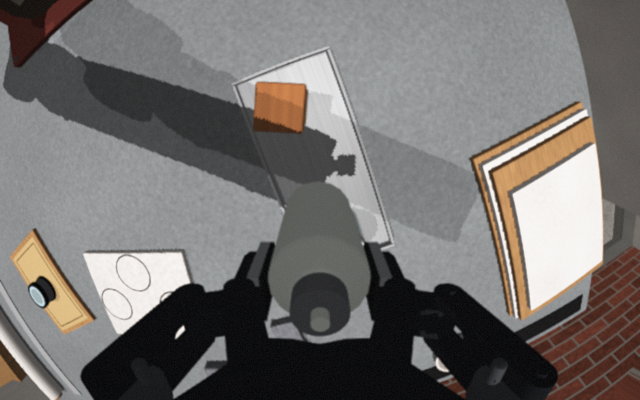

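```bash
python3 -m handwheel '[[-0.15,0.1,0,0,0,0],[-0.5,0.33,0,0,0,0],[-1,0.66,0,0,0,0],[-1.6,1.06,0,0,0,0],[-2.2,1.46,0,0,0,0],[-2.9,1.92,0,0,0,0],[-3.6,2.39,0,0,0,0],[-4.3,2.85,0,0,0,0],[-5,3.32,0,0,0,0],[-5.7,3.78,0,0,0,0]]'; python3 -m handwheel '[[-0.6,0.4,0,0,0,0],[-0.95,0.64,0,0,0,0],[-1.15,0.78,0,0,0,0],[-1.23,0.82,0,0,0,0],[-1.23,0.82,0,0,0,0],[-1.23,0.82,0,0,0,0],[-1.23,0.82,0,0,0,0]]'; python3 - <<'E'
from h import *
go(.5682,-.1026,.095,np.radians(70))
s=get_state();p=snapshot('wrist'); cv2.imwrite('pics/w_wrist.png',p['pixels'][:,:,::-1])
E
```

```text
time: 47.5
position: [0.5496, -0.034, 0.2346]
orientation: [[0.343, 0.939, -0.002], [0.939, -0.343, -0.0], [-0.001, -0.002, -1.0]]
wrist_force: [1.2, -0.2, -1.9]
gripper_width: 0.0448
time: 48.2
position: [0.5677, -0.1015, 0.2361]
orientation: [[0.34, 0.94, 0.0], [0.94, -0.34, 0.0], [0.0, 0.0, -1.0]]
wrist_force: [-0.3, 0.9, -2.2]
gripper_width: 0.0449
t 48.2 pos [ 0.568 -0.102  0.236] yaw 70.1 rows [-0.02, 0.02, 2.82, 0.0, -0.0, 0.02] w 0.044926274433423834
```

View pics/w_wrist.png

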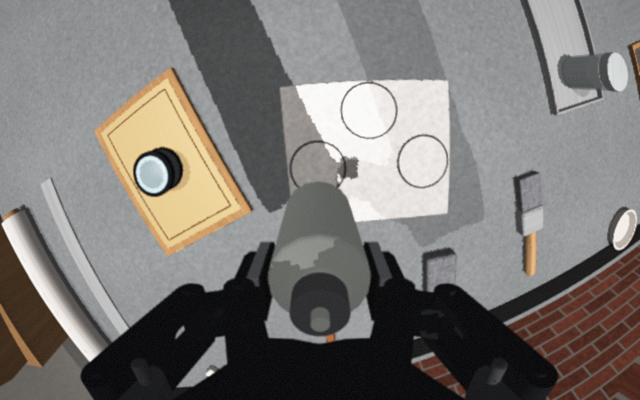

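```bash
python3 -m handwheel '[[-0.02,0.02,0.1,0,0,0],[-0.02,0.02,0.4,0,0,0],[-0.02,0.02,0.8,0,0,0],[-0.02,0.02,1.2,0,0,0],[-0.02,0.02,1.6,0,0,0],[-0.02,0.02,2,0,0,0],[-0.02,0.02,2.4,0,0,0],[-0.02,0.02,2.7,0,0,0],[-0.02,0.02,2.85,0,0,0],[-0.02,0.02,2.9,0,0,0]]';  python3 -m handwheel '[[0,0,0.03,0,0,0],[0,0,0.06,0,0,0],[0,0,0.08,0,0,0],[0,0,0.08,0,0,0]]'
```

```text
time: 49.25
position: [0.5678, -0.1044, 0.0898]
orientation: [[0.342, 0.94, -0.001], [0.94, -0.342, 0.001], [0.0, -0.001, -1.0]]
wrist_force: [1.5, -0.2, -1.4]
gripper_width: 0.045
time: 49.65
position: [0.5685, -0.1046, 0.0872]
orientation: [[0.342, 0.94, 0.001], [0.94, -0.342, -0.0], [-0.0, 0.001, -1.0]]
wrist_force: [0.0, -0.4, -1.3]
gripper_width: 0.0445
```

```bash
python3 -m handwheel '[[0.02,0,0,0,0,0],[0.04,0,0.02,0,0,0],[0.04,0,0.04,0,0,0],[0.04,0,0.06,0,0,0],[0.04,0,0.06,0,0,0]]'
```

```text
time: 50.15
position: [0.5695, -0.1025, 0.0848]
orientation: [[0.342, 0.94, 0.001], [0.94, -0.342, -0.0], [-0.0, 0.001, -1.0]]
wrist_force: [-2.6, 0.0, 7.6]
gripper_width: 0.0447
```

Contact; release, go up, head for the jar.

```bash
python3 -m handwheel '[[0,0,0,0,0,0],[0,0,0,0,0,0],[0,0,0,0,0,0],[0,0,0,0,0,0],[0,0,0,0,0,0]]' 0; python3 -m handwheel '[[0,0,-0.1,0,0,0],[0,0,-0.4,0,0,0],[0,0,-0.9,0,0,0],[0,0,-1.5,0,0,0],[0,0,-2.1,0,0,0],[0,0,-2.7,0,0,0],[0,0,-3.1,0,0,0],[0,0,-3.2,0,0,0],[0,0,-3.2,0,0,0]]'; python3 - <<'E'
from h import *
go(.5486,.301,.235,np.radians(70))
s=get_state();p=snapshot('wrist'); cv2.imwrite('pics/x_wrist.png',p['pixels'][:,:,::-1])
E
```

```text
time: 50.65
position: [0.5689, -0.1026, 0.0837]
orientation: [[0.342, 0.94, -0.0], [0.94, -0.342, 0.0], [0.0, -0.0, -1.0]]
wrist_force: [-0.1, -0.9, 0.6]
gripper_width: 0.0856
time: 51.55
position: [0.5693, -0.1025, 0.245]
orientation: [[0.342, 0.94, 0.002], [0.94, -0.342, -0.001], [0.0, 0.002, -1.0]]
wrist_force: [-0.2, 0.0, 0.6]
gripper_width: 0.0855
t 51.5 pos [ 0.569 -0.103  0.245] yaw 70.0 rows [7.44, -3.15, 0.19, 0.02, -0.0, -0.0] w 0.08546627219388774
```

View pics/x_wrist.png

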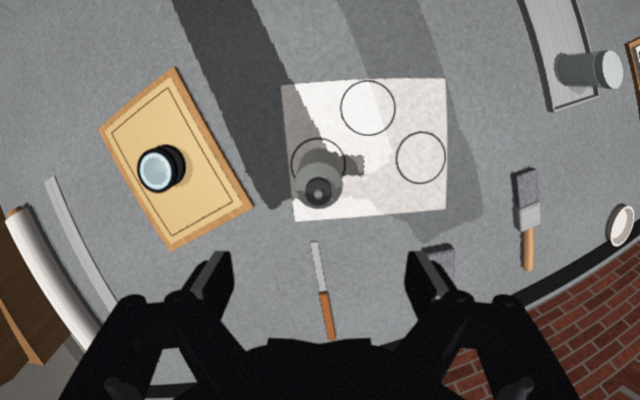

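```bash
python3 -m handwheel '[[0.15,-0.06,0,0,0,0],[0.5,-0.2,0,0,0,0],[1.1,-0.47,0,0,0,0],[1.8,-0.76,0,0,0,0],[2.6,-1.1,0,0,0,0],[3.4,-1.44,0,0,0,0],[4.2,-1.78,0,0,0,0],[5,-2.12,0,0,0,0],[5.7,-2.42,0,0,0,0],[6.4,-2.71,0,0,0,0]]'; python3 -m handwheel '[[0.5,-0.22,0,0,0,0],[0.85,-0.37,0,0,0,0],[1.02,-0.43,0,0,0,0],[1.04,-0.44,0,0,0,0],[1.04,-0.44,0,0,0,0],[1.04,-0.44,0,0,0,0]]'; python3 - <<'E'
from h import *
go(.5486,.301,.066,np.radians(70))
s=get_state();p=snapshot('wrist'); cv2.imwrite('pics/y_wrist.png',p['pixels'][:,:,::-1])
E
```

```text
time: 52.6
position: [0.55, 0.2465, 0.2427]
orientation: [[0.341, 0.94, -0.002], [0.94, -0.341, -0.0], [-0.001, -0.001, -1.0]]
wrist_force: [0.1, 0.3, -0.1]
gripper_width: 0.085
time: 53.2
position: [0.5488, 0.2994, 0.2436]
orientation: [[0.344, 0.939, -0.0], [0.939, -0.344, -0.001], [-0.001, 0.0, -1.0]]
wrist_force: [0.2, -0.1, 0.2]
gripper_width: 0.0853
t 53.2 pos [0.549 0.299 0.244] yaw 69.9 rows [0.03, -0.02, 3.55, 0.0, 0.01, -0.02] w 0.08530946631500264
```

View pics/y_wrist.png

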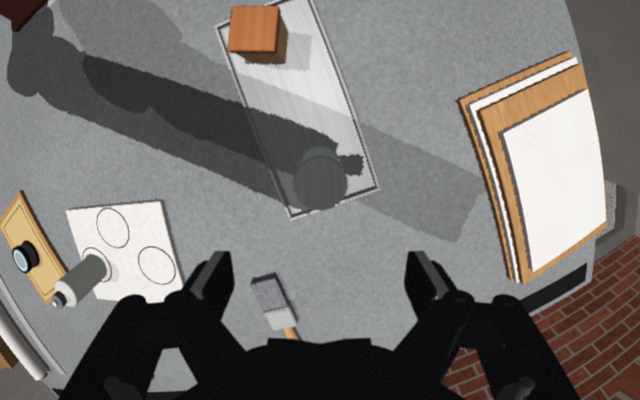

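```bash
python3 -m handwheel '[[0.01,0,0.1,0,0,0],[0.02,-0.01,0.4,0,0,0],[0.02,-0.01,0.9,0,0,0],[0.02,-0.01,1.4,0,0,0],[0.02,-0.01,1.9,0,0,0],[0.02,-0.01,2.4,0,0,0],[0.02,-0.01,2.9,0,0,0],[0.02,-0.01,3.3,0,0,0],[0.02,-0.01,3.5,0,0,0],[0.02,-0.01,3.55,0,0,0]]'; python3 -m handwheel '[[0,0,0,0,0,0],[0,0,0,0,0,0],[0,0,0,0,0,0],[0,0,0,0,0,0],[0,0,0,0,0,0],[0,0,0,0,0,0],[0,0,0,0,0,0],[0,0,0,0,0,0]]' 1 40;python3 -m handwheel '[[0,0,-0.1,0,0,0],[0,0,-0.3,0,0,0],[0,0,-0.6,0,0,0],[0,0,-1,0,0,0],[0,0,-1.5,0,0,0],[0,0,-2,0,0,0],[0,0,-2.5,0,0,0],[0,0,-2.9,0,0,0],[0,0,-3.2,0,0,0],[0,0,-3.2,0,0,0]]'; python3 - <<'E'
from h import *
go(.6016,.0204,.235,np.radians(70))
s=get_state();p=snapshot('wrist'); cv2.imwrite('pics/z_wrist.png',p['pixels'][:,:,::-1])
E
```

```text
time: 54.25
position: [0.5474, 0.3013, 0.0646]
orientation: [[0.342, 0.94, -0.002], [0.94, -0.342, -0.001], [-0.002, -0.002, -1.0]]
wrist_force: [-0.5, 0.9, -0.5]
gripper_width: 0.0853
time: 55.05
position: [0.5488, 0.3022, 0.0675]
orientation: [[0.343, 0.94, 0.002], [0.94, -0.343, 0.0], [0.001, 0.001, -1.0]]
wrist_force: [-0.9, -1.7, 7.0]
gripper_width: 0.0499
time: 56.05
position: [0.5489, 0.3028, 0.2291]
orientation: [[0.342, 0.94, 0.003], [0.94, -0.342, 0.002], [0.003, 0.003, -1.0]]
wrist_force: [-0.3, 0.0, -1.7]
gripper_width: 0.0497
t 56.0 pos [0.549 0.303 0.229] yaw 70.0 rows [-4.95, 2.92, -0.12, 0.03, -0.03, -0.0] w 0.04972815913339596
```

View pics/z_wrist.png

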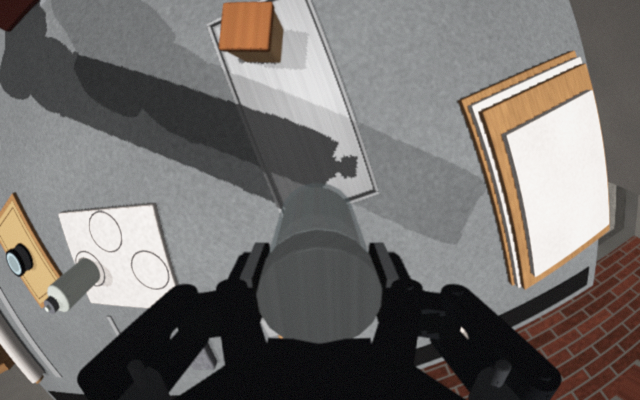

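```bash
python3 -m handwheel '[[-0.1,0.06,0,0,0,0],[-0.35,0.2,0,0,0,0],[-0.8,0.47,0,0,0,0],[-1.4,0.82,0,0,0,0],[-2,1.18,0,0,0,0],[-2.6,1.53,0,0,0,0],[-3.2,1.89,0,0,0,0],[-3.8,2.24,0,0,0,0],[-4.4,2.6,0,0,0,0],[-4.8,2.83,0,0,0,0]]'; python3 -m handwheel '[[-0.1,0.06,0,0,0,0],[-0.13,0.08,0,0,0,0],[-0.13,0.08,0,0,0,0],[-0.13,0.08,0,0,0,0],[-0.13,0.08,0,0,0,0]]'; python3 - <<'E'
from h import *
go(.6018,.0205,.085,np.radians(70))
s=get_state();p=snapshot('wrist'); cv2.imwrite('pics/aa_wrist.png',p['pixels'][:,:,::-1])
E
```

```text
time: 57.1
position: [0.5988, 0.023, 0.2252]
orientation: [[0.346, 0.938, -0.002], [0.938, -0.346, -0.001], [-0.002, -0.001, -1.0]]
wrist_force: [0.6, -0.0, -0.8]
gripper_width: 0.05
time: 57.6
position: [0.6003, 0.0219, 0.2264]
orientation: [[0.34, 0.94, 0.0], [0.94, -0.34, 0.0], [0.0, -0.0, -1.0]]
wrist_force: [-0.9, -0.8, -2.5]
gripper_width: 0.0497
t 57.6 pos [0.6   0.022 0.226] yaw 70.1 rows [-0.02, 0.04, 2.83, -0.0, -0.0, 0.02] w 0.04970162403921328
```

View pics/aa_wrist.png

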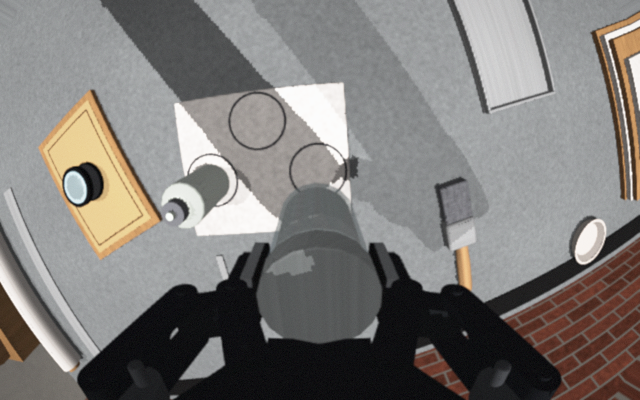

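```bash
python3 -m handwheel '[[0,0.02,0.1,0,0,0],[-0.02,0.03,0.4,0,0,0],[-0.02,0.03,0.8,0,0,0],[-0.02,0.03,1.2,0,0,0],[-0.02,0.03,1.6,0,0,0],[-0.02,0.03,2,0,0,0],[-0.02,0.03,2.4,0,0,0],[-0.02,0.03,2.7,0,0,0],[-0.02,0.03,2.85,0,0,0],[-0.02,0.03,2.9,0,0,0]]';  python3 -m handwheel '[[0,0,0.03,0,0,0],[0,0,0.06,0,0,0],[0,0,0.08,0,0,0],[0,0,0.08,0,0,0]]'
```

```text
time: 58.65
position: [0.6011, 0.0191, 0.0803]
orientation: [[0.342, 0.94, -0.001], [0.94, -0.342, 0.0], [-0.0, -0.001, -1.0]]
wrist_force: [-0.8, -0.4, -1.2]
gripper_width: 0.0499
time: 59.05
position: [0.6018, 0.0191, 0.0777]
orientation: [[0.342, 0.94, 0.001], [0.94, -0.342, -0.0], [0.0, 0.001, -1.0]]
wrist_force: [0.2, 0.8, -2.4]
gripper_width: 0.0498
```

```bash
python3 -m handwheel '[[0.02,0,0.01,0,0,0],[0.03,0,0.03,0,0,0],[0.03,0,0.05,0,0,0],[0.03,0,0.05,0,0,0]]'
```

```text
time: 59.45
position: [0.6025, 0.0206, 0.0756]
orientation: [[0.342, 0.94, 0.001], [0.94, -0.342, -0.0], [0.0, 0.001, -1.0]]
wrist_force: [-2.0, -0.6, 4.4]
gripper_width: 0.0504
```

```bash
python3 -m handwheel '[[0,0,0,0,0,0],[0,0,0,0,0,0],[0,0,0,0,0,0],[0,0,0,0,0,0],[0,0,0,0,0,0]]' 0; python3 -m handwheel '[[0,0,-0.1,0,0,0],[0,0,-0.4,0,0,0],[0,0,-0.9,0,0,0],[0,0,-1.5,0,0,0],[0,0,-2.1,0,0,0],[0,0,-2.7,0,0,0],[0,0,-3.1,0,0,0],[0,0,-3.3,0,0,0],[0,0,-3.3,0,0,0]]'; python3 - <<'E'
from h import *
go(.3897,.2957,.24,np.radians(66.6))
s=get_state();p=snapshot('wrist'); cv2.imwrite('pics/ab_wrist.png',p['pixels'][:,:,::-1])
E
```

```text
time: 59.95
position: [0.6021, 0.0205, 0.0748]
orientation: [[0.342, 0.94, -0.0], [0.94, -0.342, 0.0], [0.0, -0.0, -1.0]]
wrist_force: [0.9, -0.1, -0.4]
gripper_width: 0.0856
time: 60.85
position: [0.6027, 0.0208, 0.2417]
orientation: [[0.342, 0.94, 0.003], [0.94, -0.342, -0.0], [0.001, 0.003, -1.0]]
wrist_force: [0.1, 0.6, 0.2]
gripper_width: 0.0857
t 60.9 pos [0.603 0.021 0.242] yaw 70.0 rows [3.71, -5.89, 0.02, 0.03, -0.01, 0.68] w 0.08566737049257454
```

View pics/ab_wrist.png

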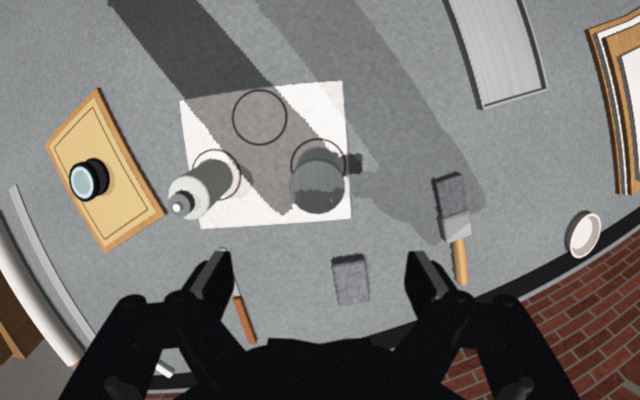

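Jar and bottle stand on their rings. Now the canister.

```bash
python3 -m handwheel '[[0.1,-0.16,0,0,0,0.1],[0.3,-0.48,0,0,0,0.2],[0.6,-0.95,0,0,0,0.3],[1,-1.59,0,0,0,0.4],[1.4,-2.22,0,0,0,0.5],[1.8,-2.86,0,0,0,0.6],[2.2,-3.5,0,0,0,0.68],[2.6,-4.13,0,0,0,0.68],[3,-4.76,0,0,0,0.68],[3.4,-5.4,0,0,0,0.68]]'; python3 -m handwheel '[[0.25,-0.3,0,0,0,0],[0.33,-0.46,0,0,0,0],[0.34,-0.47,0,0,0,0],[0.34,-0.47,0,0,0,0],[0.34,-0.47,0,0,0,0]]'; python3 - <<'E'
from h import *
go(.3897,.2957,.065,np.radians(66.6))
s=get_state();p=snapshot('wrist'); cv2.imwrite('pics/ac_wrist.png',p['pixels'][:,:,::-1])
E
```

```text
time: 61.9
position: [0.4037, 0.2742, 0.2389]
orientation: [[0.397, 0.918, -0.001], [0.918, -0.397, -0.001], [-0.001, -0.0, -1.0]]
wrist_force: [1.2, 0.7, -0.0]
gripper_width: 0.0855
time: 62.4
position: [0.3925, 0.2964, 0.2395]
orientation: [[0.399, 0.917, -0.0], [0.917, -0.399, -0.0], [-0.0, -0.0, -1.0]]
wrist_force: [0.0, -0.4, -0.4]
gripper_width: 0.0853
t 62.4 pos [0.392 0.296 0.24 ] yaw 66.5 rows [-0.03, -0.04, 3.49, -0.0, 0.01, -0.03] w 0.08534906244379328
```

View pics/ac_wrist.png

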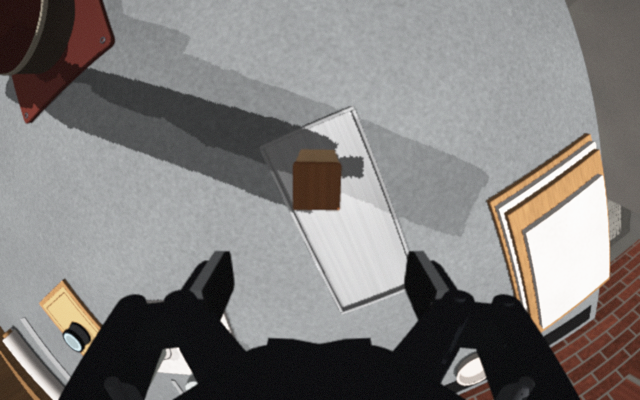

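```bash
python3 -m handwheel '[[-0.01,-0.02,0.1,0,0,0],[-0.03,-0.04,0.4,0,0,0],[-0.03,-0.04,0.9,0,0,0],[-0.03,-0.04,1.4,0,0,0],[-0.03,-0.04,1.9,0,0,0],[-0.03,-0.04,2.4,0,0,0],[-0.03,-0.04,2.9,0,0,0],[-0.03,-0.04,3.3,0,0,0],[-0.03,-0.04,3.48,0,0,0],[-0.03,-0.04,3.48,0,0,0]]'; python3 -m handwheel '[[0,0,0,0,0,0],[0,0,0,0,0,0],[0,0,0,0,0,0],[0,0,0,0,0,0],[0,0,0,0,0,0],[0,0,0,0,0,0],[0,0,0,0,0,0],[0,0,0,0,0,0]]' 1 40;python3 -m handwheel '[[0,0,-0.1,0,0,0],[0,0,-0.3,0,0,0],[0,0,-0.6,0,0,0],[0,0,-1,0,0,0],[0,0,-1.5,0,0,0],[0,0,-2,0,0,0],[0,0,-2.5,0,0,0],[0,0,-2.9,0,0,0],[0,0,-3.3,0,0,0],[0,0,-3.3,0,0,0]]'; python3 - <<'E'
from h import *
go(.522,-.0234,.235,np.radians(-22))
E
```

```text
time: 63.45
position: [0.3883, 0.2964, 0.0644]
orientation: [[0.397, 0.918, -0.003], [0.918, -0.397, -0.001], [-0.002, -0.002, -1.0]]
wrist_force: [0.1, -0.1, 0.7]
gripper_width: 0.0851
time: 64.25
position: [0.39, 0.2973, 0.0668]
orientation: [[0.398, 0.918, 0.001], [0.918, -0.398, 0.0], [0.001, 0.001, -1.0]]
wrist_force: [-0.5, -0.9, 6.4]
gripper_width: 0.0435
time: 65.25
position: [0.3902, 0.2982, 0.234]
orientation: [[0.397, 0.918, 0.005], [0.918, -0.397, 0.002], [0.003, 0.004, -1.0]]
wrist_force: [1.0, 0.1, -2.7]
gripper_width: 0.0435
t 65.2 pos [0.39  0.298 0.234] yaw 66.6 rows [-4.86, 4.97, -0.02, 0.0, -0.06, 17.72] w 0.043536925602322765
```

```bash
python3 -m handwheel '[[-0.1,0.1,0,0,0,0.3],[-0.3,0.3,0,0,0,1],[-0.6,0.6,0,0,0,2],[-0.9,0.9,0,0,0,3.2],[-1.2,1.2,0,0,0,4.4],[-1.6,1.65,0,0,0,5.6],[-2,2.05,0,0,0,6.8],[-2.4,2.45,0,0,0,8],[-2.8,2.85,0,0,0,9.2],[-3.1,3.15,0,0,0,10.4]]';python3 - <<'E'
from h import *
go(.522,-.0234,.235,np.radians(-22))
E
```

```text
time: 66.25
position: [0.4722, 0.0887, 0.2297]
orientation: [[0.97, 0.242, -0.002], [0.242, -0.97, -0.0], [-0.002, -0.0, -1.0]]
wrist_force: [0.0, 0.7, -2.4]
gripper_width: 0.0433
t 66.2 pos [0.472 0.089 0.23 ] yaw 14.0 rows [0.42, 2.42, -0.11, 0.01, 0.02, 7.2] w 0.04326449053606637
```

```bash
python3 -m handwheel '[[0.05,0.3,-0.05,0,0,1],[0.1,0.7,-0.1,0,0,2.1],[0.15,1.1,-0.1,0,0,3.3],[0.2,1.5,-0.1,0,0,4.5],[0.28,1.85,-0.1,0,0,5.6],[0.34,2.15,-0.1,0,0,6.5],[0.4,2.35,-0.1,0,0,7.1],[0.42,2.42,-0.1,0,0,7.2],[0.42,2.42,-0.1,0,0,7.2],[0.42,2.42,-0.1,0,0,7.2]]';python3 - <<'E'
from h import *
go(.522,-.0234,.085,np.radians(-22))
s=get_state();p=snapshot('wrist'); cv2.imwrite('pics/ad_wrist.png',p['pixels'][:,:,::-1])
E
```

```text
time: 67.25
position: [0.5226, -0.0194, 0.2354]
orientation: [[0.931, -0.364, -0.001], [-0.364, -0.931, 0.0], [-0.001, -0.0, -1.0]]
wrist_force: [0.4, 1.2, -2.7]
gripper_width: 0.0434
t 67.2 pos [ 0.523 -0.019  0.235] yaw -21.4 rows [0.02, 0.08, 3.01, -0.0, 0.01, 0.13] w 0.04336707773945863
```

View pics/ad_wrist.png

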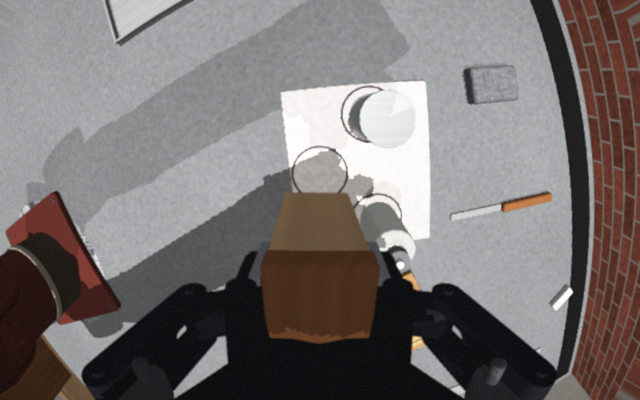

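```bash
python3 -m handwheel '[[0.01,0.04,0.1,0,0,0.1],[0.01,0.08,0.4,0,0,0.1],[0.01,0.08,0.8,0,0,0.1],[0.01,0.08,1.2,0,0,0.1],[0.01,0.08,1.6,0,0,0.1],[0.01,0.08,2,0,0,0.1],[0.01,0.08,2.4,0,0,0.1],[0.01,0.08,2.7,0,0,0.1],[0.01,0.08,2.95,0,0,0.1],[0.01,0.08,3.05,0,0,0.1]]';  python3 -m handwheel '[[0,0,0.03,0,0,0],[0,0,0.05,0,0,0],[0,0,0.07,0,0,0],[0,0,0.07,0,0,0]]'
```

```text
time: 68.3
position: [0.5214, -0.0235, 0.0818]
orientation: [[0.928, -0.373, -0.002], [-0.373, -0.928, 0.0], [-0.002, 0.0, -1.0]]
wrist_force: [-0.3, -0.3, -2.3]
gripper_width: 0.0433
time: 68.7
position: [0.5224, -0.0236, 0.0803]
orientation: [[0.928, -0.373, 0.001], [-0.373, -0.928, -0.0], [0.001, -0.0, -1.0]]
wrist_force: [0.2, 0.3, -2.6]
gripper_width: 0.0437
```

```bash
python3 -m handwheel '[[0,0,0.03,0,0,0],[0,0,0.06,0,0,0],[0,0,0.08,0,0,0],[0,0,0.09,0,0,0],[0,0,0.09,0,0,0]]'
```

```text
time: 69.2
position: [0.5221, -0.0235, 0.0752]
orientation: [[0.928, -0.373, -0.0], [-0.373, -0.928, 0.0], [-0.0, -0.0, -1.0]]
wrist_force: [0.3, 0.5, -2.0]
gripper_width: 0.0436
```

```bash
python3 -m handwheel '[[0,0,0.02,0,0,0],[0,0,0.03,0,0,0],[0,0,0.03,0,0,0]]'
```

```text
time: 69.5
position: [0.5224, -0.0233, 0.0748]
orientation: [[0.928, -0.373, 0.0], [-0.373, -0.928, -0.0], [0.0, 0.0, -1.0]]
wrist_force: [-4.4, 0.8, 10.2]
gripper_width: 0.0433
```

```bash
python3 -m handwheel '[[0,0,0,0,0,0],[0,0,0,0,0,0],[0,0,0,0,0,0],[0,0,0,0,0,0],[0,0,0,0,0,0]]' 0; python3 -m handwheel '[[0,0,-0.1,0,0,0],[0,0,-0.4,0,0,0],[0,0,-0.9,0,0,0],[0,0,-1.5,0,0,0],[0,0,-2.1,0,0,0],[0,0,-2.7,0,0,0],[0,0,-3.3,0,0,0],[0,0,-3.7,0,0,0],[0,0,-4,0,0,0],[0,0,-4,0,0,0]]'; python3 - <<'E'
from h import *
s=get_state();p=snapshot('wrist'); cv2.imwrite('pics/ae_wrist.png',p['pixels'][:,:,::-1])
print(s['position'])
print('can lid',)
t=snapshot('side');cv2.imwrite('pics/ae_side.png',t['pixels'][:,:,::-1])
E
```

```text
time: 70.0
position: [0.5221, -0.0236, 0.0738]
orientation: [[0.928, -0.373, -0.0], [-0.373, -0.928, 0.0], [-0.0, -0.0, -1.0]]
wrist_force: [-0.7, 0.4, 0.9]
gripper_width: 0.0854
time: 71.0
position: [0.523, -0.0233, 0.2764]
orientation: [[0.928, -0.373, 0.004], [-0.373, -0.928, -0.001], [0.004, -0.001, -1.0]]
wrist_force: [-0.0, 0.6, -0.6]
gripper_width: 0.0853
[ 0.52298158 -0.02329329  0.27639548]
can lid
```

View pics/ae_wrist.png

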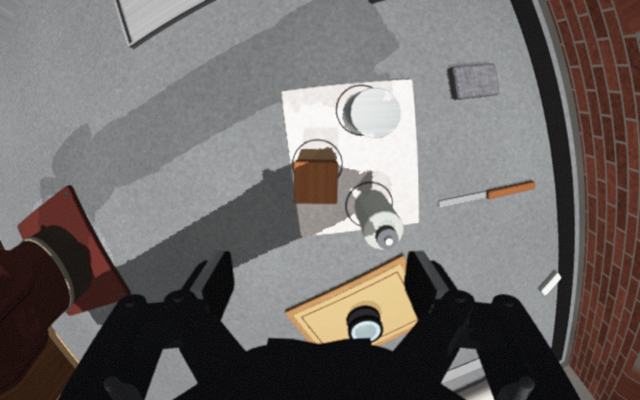

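View pics/ae_side.png

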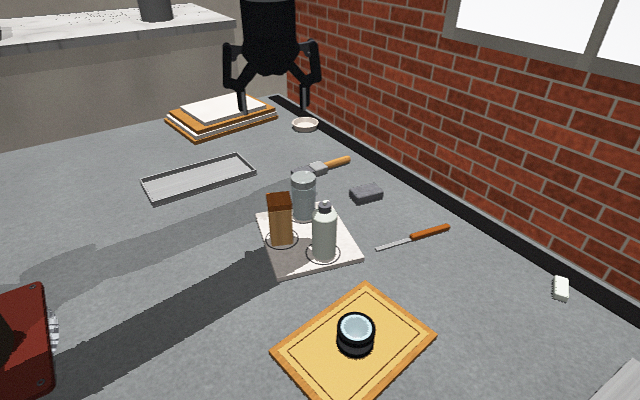

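The side picture shows all three back on the rings (canister about 280,220, jar 303,195, bottle 324,232) and the magnifier on the leaf at (356,333). I'll check the displacement from the start picture by template matching.

```bash
python3 - <<'E'
import cv2,numpy as np
a=cv2.imread('pics/a_side.png');b=cv2.imread('pics/ae_side.png')
for n,(l,t,r,d) in {'jar_lid':(288,171,318,192),'bottle':(309,199,339,264),'can':(265,190,296,249)}.items():
    T=b[t:d,l:r]; S=a[t-8:d+8,l-8:r+8]
    m=cv2.matchTemplate(S,T,cv2.TM_CCOEFF_NORMED); _,v,_,q=cv2.minMaxLoc(m); print(n,'start is at shift',q[0]-8,q[1]-8,'px; conf',round(v,2))
E
```

```text
jar_lid start is at shift 0 0 px; conf 0.95
bottle start is at shift 0 0 px; conf 0.74
can start is at shift 0 0 px; conf 0.78
```

```bash
python3 -m handwheel '[[0,0,0,0,0,0],[0,0,0,0,0,0]]'; python3 -c "
from bench import *
print(finish_job())"
```

```text
time: 71.3
position: [0.5216, -0.0236, 0.2728]
orientation: [[0.928, -0.373, -0.002], [-0.373, -0.928, 0.0], [-0.002, 0.0, -1.0]]
wrist_force: [-0.1, -0.4, -0.2]
gripper_width: 0.0855
the job is handed in; nothing more can be done
None
```

I did the job in the order asked and handed it in at about 71 s. The hand-in reports no verdict.

- **Tray:** I stood the canister, the jar and the bottle upright in the side tray.
- **Magnifier:** I set it down on the leaf's ornament until the wrist force showed contact, then let it go.
- **Return:** I put the bottle, the jar and the canister back on their own rings.

**Last checks:**
- **Magnifier:** it stands lens up. Measured in the side and wrist pictures, it is within about 1–2 mm of the ornament's centre.
- **Supplies:** all three stand upright. Matched against the start picture from the side camera, none shows a pixel of shift (1 px is about 2 mm). The match was weaker for the bottle (0.74) and the canister (0.78) than for the jar (0.95).
- **Bystanders:** the weight and the spatula look unmoved in the last wrist and side pictures. The brush looks unmoved in the side picture.
- **Arm:** it is clear of everything, with the gripper open.

**Disagreements:** the cameras differed by about 2–4 mm in y for the same points, so I took positions between them. The networks missed or misplaced an object a few times, once putting the bottle 0.2 m off, so I used the pictures and grip readings there.

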